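# Stand a lidded tin in the tin press and hold the press at four clicks

### The arm

A 7-joint arm with a two-finger parallel gripper is mounted at the origin on a cart in front of the work surface, level with it; the furniture and walls round the work are solid. World frame = base frame: x ahead of the robot, y to its left, z up, the work surface at z = 0. Lengths are in m, angles in rad, forces in N, time in s.
With the tool pointing down it reaches from about 0.4 to 0.875 m from the base axis. Payload 6.5 kg.
Tool frame: the origin (TCP) lies on the mounting face of the last link; the fingertips stand 166 mm ahead of it and the grasp point (between the pads) lies 147 mm ahead of it; z points along the fingers, y is the direction in which the jaws open and shut (so a half turn about z gives the same grasp; the last joint's range is limited). The gripper opens to 88 mm and grips with 3 to 60 N. Pads are 18 mm wide; open, the fingers measure 123 mm over their backs; the gripper's body (75 mm by 187 mm) begins 45 mm behind the grasp point.
Start: joints at [1.195, 0.536, -0.004, 1.538, 0.003, 1.067, -0.071], TCP at [0.198, -0.619, 0.405] pointing down, gripper open.
Joint ranges: [-2.7, 2.7], [-0.37, 2.16], [-1.27, 1.26], [0.24, 2.4], [-1.31, 4.45], [0.19, 1.91], [-2.76, 2.76]. Speed limits (rad/s): [2.39, 2.39, 3.14, 3.14, 3.14, 3.14, 3.14].

### API

Orientations are given as a unit quaternion [x, y, z, w].
In Python, from cell import readout, vision, arm gives the robot as it stands.
- The arm moves only by the tool jog_arm, never from a script. Its argument "series" is a list of rows, each a list of 5 numbers: the shift along the tool's x, y, z in m, then the turn about the tool's z in rad, then the closure in counts, from 0 (fully open) to 255 (shut). In form: [[tx, ty, tz, roll, grip], ...]. A call has 1 to 10 rows; each row shifts and turns the commanded pose from where the row before left it, along the tool's axes as they then stand; what a row does not reach is not made up. A row lasts 1/8 s, in which the tool goes at most 62.5 mm and 10.7 degrees, less where a joint would pass 70% of its speed; a pose out of reach is approached as far as the arm can. A call with a gripper value outside its range is refused whole. The fingers move at their own pace and stop on an object; "newtons" is the grip in N (left out, the last holds). Time passes only in rows, so rows that do not move let the fingers close. It gives the time, the measured TCP pose, the force and the opening at its end, in the units of the state.
- readout.get_obs(): the state, without advancing time (a new reading comes with each control period).
- vision.grab_frame(name): name is "side" or "top"; returns a dict with "frame" (420x560x3 uint8, red, green, blue), "fx", "fy", "cx", "cy" (pixels), "R" (3x3) and "t" (3): a world point X has camera coordinates R X + t. Camera axes: x right, y down, z forward; pixel columns grow to the right and rows downward; lengths in m; the calibration is good to about 2 mm. A picture is of the moment at which its call begins. There is no depth.
- arm.job_done(): hands the job in, once; it reports no verdict.
The state is a dict: "clock": time; "qpos": joint angles; "qvel": joint speeds; "joint_efforts": joint torques, N m; "eef_pos": TCP position; "eef_rot": TCP orientation; "wrist_force": force on the tool from outside, world axes, zero at the start; "moment": the same for the moment, N m; "gripper_width": opening from 0.0 (shut) to 1.0 (fully open).
Only numpy, scipy, OpenCV 4.12 (cv2) and the standard library are available. Lean on these libraries where they do the work, as an engineer would, in place of code of your own. Each camera call takes 0.05 s, during which the arm holds its last target.

### The job

Stand the small closed gold tin upright on its rim across the two guide rods of the tin press, between the open jaws, and let go of it, so that brine can drain while its lid is pressed home. Then swing the press lever round, away from the jaws, by exactly four clicks and never a fifth, which would crush the tin. The lever springs back when it is let go, so finish while still holding it at the fourth click. Leave the filled open tin and the tweezers where they lie.

Things in the scene. Friction and masses are not known exactly. Their poses are not given: they have to be found in the camera images.
- tin_center (a point): Closed plain gold tin, a disc 66 mm in diameter and 22 mm thick, about 60 g, lying flat on the table left of the press at the start; the only closed tin of that size within reach. The point is its centre (11 mm above the table as it lies). Its z axis runs through the thickness, from base to lid; either face may look to either jaw.
- press: Bench tin press, fixed. Origin on the table under the cradle; own axes at yaw 0: x away from the robot, y to the left, z up. Base plate 110 mm wide (x = -55 to 55), from y = -50 to 200, top 14 mm up. Two guide rods of 10 mm diameter run along y at x = -21 and 21 mm, axes 26 mm above the table; a tin stands on its rim across both.
- cradle (a point): Where the tin's centre lies when it stands upright on the rods midway between the open jaws, 57.7 mm above the table; fixed to the press, same axes. y runs along the rods from fixed to sliding jaw; an upright tin's z axis is parallel to it (either way). Pressed, the tin ends at y = -7 mm.
- fixed_jaw (a point): Top edge of the fixed jaw, middle of its inner face, 64 mm above the table, 18 mm to the press's -y side of the cradle point. The jaw is 54 mm wide (x) and 14 mm thick; beyond it there is only low base plate. The fingers pass beside the jaws, or above them.
- press_pad: White plastic pad on springs in front of the sliding jaw, facing the fixed jaw; 44 mm wide, 32 to 66 mm above the table. Open, its face stands 18 mm to the press's +y side of the cradle point (gap between the jaws 36 mm). It closes towards -y. The sliding jaw behind it is 54 mm wide, top 66 mm. This origin is the press's own when open, not on the pad.
- spindle (a point): On the lever's vertical spindle, 105 mm to the press's +y side of the cradle point, at the handle's height (94 mm); the lever turns about it. Under the lever is a toothed star wheel 78 mm in diameter, 54 to 62 mm above the table; the lever's arm is 64 to 72 mm up.
- handle (a point): Middle of the lever's upright black grip, a post 22 mm in diameter and 42 mm tall (top 114.5 mm, this point 94 mm above the table) at the lever's free end, 120 mm from the spindle. It moves in a level circle about the spindle.
- press_lever (a joint): Lever angle, rad: 0 at rest; grows clockwise seen from above (handle swings from the cradle side to the press's +y). At 0 it points to the press's -x, turned 25 degrees to its -y. A sprung plunger clicks into a notch every 0.286 rad; the fourth is at 1.142, the crest to the fifth at 1.285. The push at the handle, 2 to 7 N, drops at each click; let go, it springs back to 0.
- open_tin: Open gold tin filled with black roe, 66 mm in diameter and 25 mm tall, right of the press and nearer the robot; to be left alone. Origin at the centre of its underside.
- loose_tweezers: Steel tweezers, 151 mm long, lying flat right of the press and farther back; to be left alone. Origin under their middle.
There are look-alikes about, which are no part of the job. Leave any blue or red look-alike of the part that bears tin_center alone.

How it is judged:
By the outcome, as a careful person would: the job done as asked, in the order asked, and still so for the second after the job is handed in, while the arm keeps its last pose, push and grip.
It also fails if it takes over 64 s, if anything falls off the work surface, if the arm or the gripper's body presses on something with over 40 N, if the wrist force passes 120 N, or if a joint passes its speed limit or range.

## Working session

There is one attempt and no reset: what is moved stays moved. The work goes in short steps, Python scripts to look and compute and a tool call to move; the robot and the scene stay as the last step left them, time stands still between calls to the robot, and variables do not carry over. Pictures are saved under pics/ and viewed, and the job is handed in when it is done.

Besides the shell and the picture viewer there is one more tool, called after "Request:" as name(argument=value, ...), one argument or row to a line, values as JSON. jog_arm: Moves the arm, as the interface text tells. Its arguments: {"type":"object","properties":{"series":{"type":"array"},"newtons":{"type":"number"}},"required":["series"]}

```bash
mkdir -p pics; ls; cat > h.py <<'E'
import numpy as np,cv2
from cell import readout,vision,arm
def grab(n,fn=None):
    f=vision.grab_frame(n)
    if fn: cv2.imwrite('pics/'+fn,f['frame'][:,:,::-1])
    return f
def ray(f,u,v):
    R=np.array(f['R']);t=np.array(f['t'])
    d=R.T@np.array([(u-f['cx'])/f['fx'],(v-f['cy'])/f['fy'],1]);return -R.T@t,d
def onz(f,u,v,z):
    o,d=ray(f,u,v);return o+d*(z-o[2])/d[2]
def proj(f,X):
    c=np.array(f['R'])@np.array(X)+np.array(f['t']);return f['fx']*c[0]/c[2]+f['cx'],f['fy']*c[1]/c[2]+f['cy']
E
python3 - <<'E'
from h import *
print(readout.get_obs())
for n in('top','side'):
    f=grab(n,n+'0.png');o,d=ray(f,f['cx'],f['cy']);print(n,o,d,f['fx'])
E
```

```text
pics
{'clock': 0.0, 'qpos': array([ 1.19477193,  0.53717298, -0.00445577,  1.53881582,  0.00259054,
        1.06730018, -0.07120736]), 'qvel': array([-6.08205014e-05, -2.10928573e-03,  4.80514121e-04,  7.88151039e-04,
       -1.50811683e-03, -7.35946169e-04, -1.80330371e-03]), 'joint_efforts': array([ 8.22133679e-04, -5.70967662e+01,  9.90880542e-01, -2.51600629e+01,
       -5.64274576e-02,  1.78718782e-02,  1.73283092e-04]), 'eef_pos': array([ 0.19809941, -0.61875086,  0.4038566 ]), 'eef_rot': array([ 9.88018971e-01,  1.54330160e-01, -1.83146945e-04, -8.25207827e-04]), 'wrist_force': array([ 1.10501683,  0.36464208, -0.12366515]), 'moment': array([-0.03063331,  0.02467347, -0.01096633]), 'gripper_width': 0.9959624831422879}
top [0.4817622  0.04156844 1.72645923] [ 0.05280761  0.00636551 -0.99858442] 524.8798143050833
side [ 0.53120121 -0.88531229  0.64336366] [ 0.05921811  0.85363661 -0.51749179] 406.815160484922
```

View pics/top0.png

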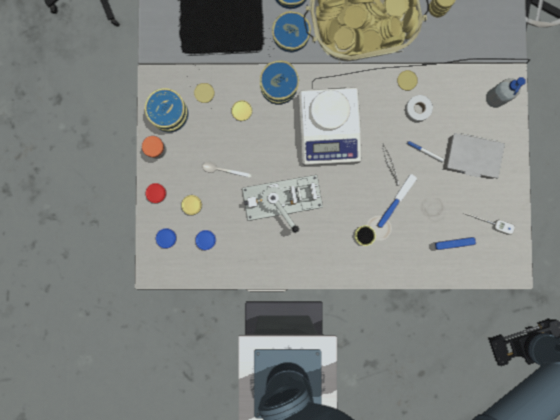

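View pics/side0.png

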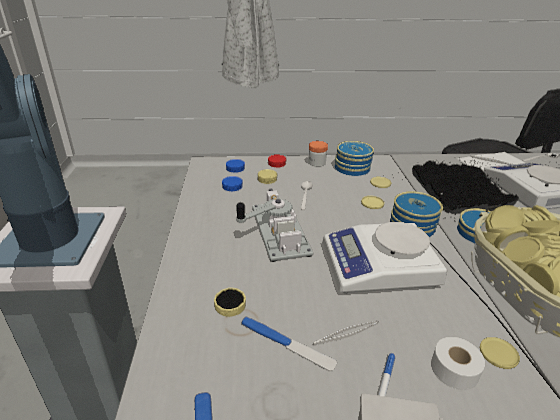

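```bash
python3 - <<'E'
from h import *
f=grab('top');im=f['frame'][:,:,::-1]
a=cv2.resize(im[60:260,140:340],(800,800),interpolation=cv2.INTER_CUBIC)[:600]
cv2.imwrite('pics/t1a.png',cv2.resize(im[80:255,140:335],(780,700),interpolation=cv2.INTER_CUBIC)[:600])
cv2.imwrite('pics/t1b.png',cv2.resize(im[165:245,230:330],(800,640),interpolation=cv2.INTER_CUBIC)[:600])
s=grab('side');im=s['frame'][:,:,::-1]
cv2.imwrite('pics/s1a.png',cv2.resize(im[140:270,210:400],(760,520),interpolation=cv2.INTER_CUBIC))
for ff,n,boxes in((f,'top',[(191,205),(242,111),(204,93),(407,79)]),(s,'side',[(267,176),(372,203),(381,183)])):
    hsv=cv2.cvtColor(ff['frame'],cv2.COLOR_RGB2HSV)
    m=cv2.inRange(hsv,(15,70,90),(40,255,255))
    m=cv2.morphologyEx(m,cv2.MORPH_CLOSE,np.ones((3,3)))
    nn,l,st,c=cv2.connectedComponentsWithStats(m)
    for i in range(1,nn):
        if st[i,4]>40: print(n,c[i].round(1),st[i], onz(ff,*c[i],0.022 if n=='top' else .011).round(4))
E
```

```text
top [364.9  23.7] [ 316    0  103   56 4651] [ 1.1743 -0.2575  0.022 ]
top [441.2   5.6] [430   0  25  15 235] [ 1.2347 -0.5103  0.022 ]
top [407.  80.] [398  71  19  19 293] [ 0.9851 -0.3939  0.022 ]
top [203.8  92.5] [195  84  19  18 286] [0.9448 0.2745 0.022 ]
top [241.3 110.2] [232 101  20  20 307] [0.8855 0.1507 0.022 ]
top [176.5 124.5] [169 117  15  14  57] [0.8385 0.3634 0.022 ]
top [191.1 204.6] [182 195  20  20 308] [0.575  0.3135 0.022 ]
top [358.5 236.5] [355 227  13  19  53] [ 0.4714 -0.2299  0.022 ]
side [353.4 157.8] [338 154  32   7  66] [0.8986 0.4442 0.011 ]
side [349.4 167.3] [338 161  31  10  58] [0.8676 0.3678 0.011 ]
side [267.  176.1] [258 169  19  15 238] [0.5783 0.3108 0.011 ]
side [380.2 181.9] [370 177  22  11 183] [0.9464 0.2592 0.011 ]
side [414.  208.8] [391 191  52  31 284] [1.0005 0.0935 0.011 ]
side [372.3 202. ] [361 196  23  13 235] [0.8874 0.1357 0.011 ]
side [526.1 240.6] [ 460  205  100   92 4550] [ 1.2423 -0.0704  0.011 ]
side [518.2 293.6] [514 284   8  18  53] [ 1.1103 -0.2588  0.011 ]
side [229.9 305.2] [214 288  32  29 330] [ 0.4784 -0.2654  0.011 ]
side [536.1 312.5] [531 309  12   9  43] [ 1.1166 -0.3144  0.011 ]
side [499.4 352.5] [480 337  40  32 909] [ 0.9864 -0.4078  0.011 ]
side [457.8 354.5] [449 347  22  17 221] [ 0.906  -0.4084  0.011 ]
```

```bash
ls pics
```

```text
s1a.png
side0.png
t1a.png
t1b.png
top0.png
```

View pics/t1a.png

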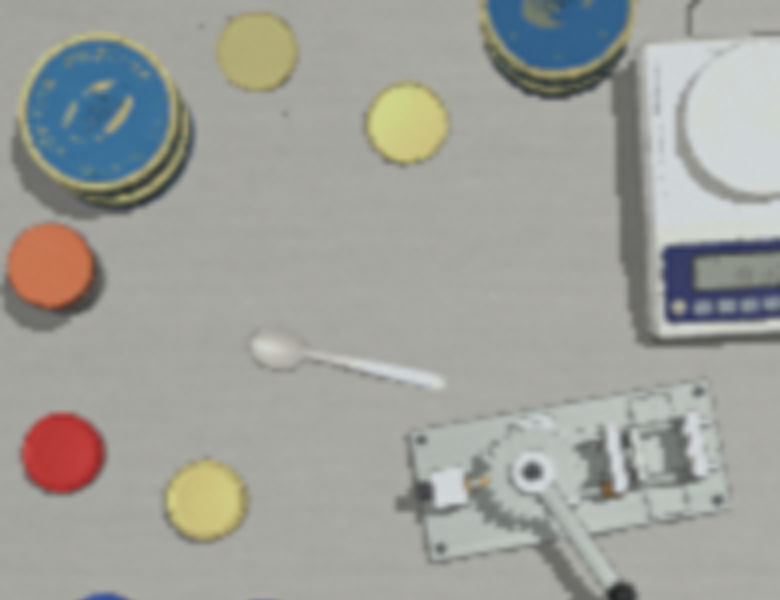

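View pics/t1b.png

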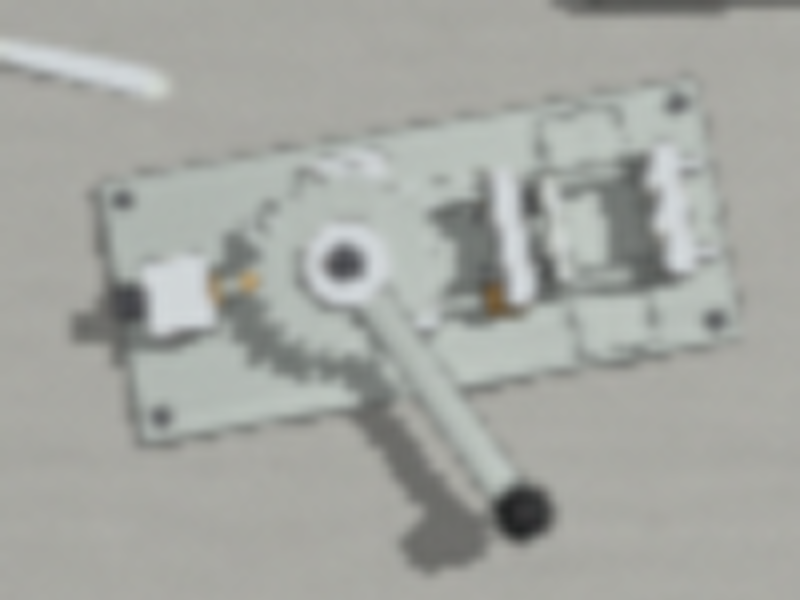

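View pics/s1a.png

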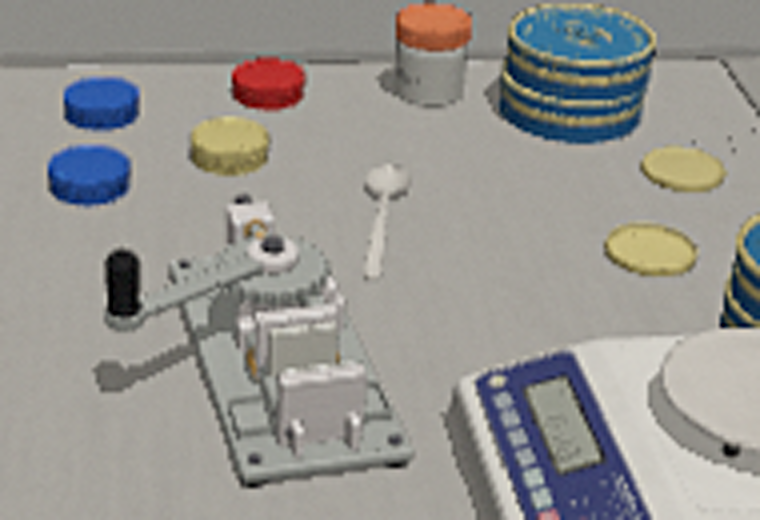

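```bash
python3 - <<'E'
from h import *
f=grab('top');s=grab('side')
P=lambda x,y:(x/8+230-.44,y/8+165-.44)
C=[onz(f,*P(*p),.014)[:2] for p in[(97,190),(695,78),(745,335),(145,443)]]
# press coords: top-left=(55,200),(55,-50),(-55,-50),(-55,200)
A=np.array([(55,200),(55,-50),(-55,-50),(-55,200)])/1e3;C=np.array(C);print(C.round(4))
a=A-A.mean(0);c=C-C.mean(0)
yaw=np.arctan2((a[:,0]*c[:,1]-a[:,1]*c[:,0]).sum(),(a*c).sum())
R=np.array([[np.cos(yaw),-np.sin(yaw)],[np.sin(yaw),np.cos(yaw)]])
o=C.mean(0)-R@A.mean(0);print('yaw',np.degrees(yaw),'o',o,'res',(C-(A@R.T+o)).round(4).tolist())
# checks
for n,p,z in[('handle',(522,512),.1145),('spindle',(344,262),.09)]:
    w=onz(f,*P(*p),z);print(n,w.round(4),(R.T@(w[:2]-o)).round(4))
def w(x,y,z):return np.r_[R@[x,y]+o,z]
im=s['frame'][:,:,::-1].copy();im=cv2.resize(im,None,fx=4,fy=4,interpolation=cv2.INTER_CUBIC)
it=cv2.resize(f['frame'][:,:,::-1],None,fx=8,fy=8,interpolation=cv2.INTER_CUBIC)
pts=[(55,-50,14),(-55,-50,14),(-55,200,14),(-27,-18,64),(27,-18,64),(-27,-32,64),(27,-32,64),(-22,18,66),(22,18,66),(-108.8,54.3,114.5),(0,105,72)]
for p in pts:
    for ff,I,k in((s,im,4),(f,it,8)):
        u,v=proj(ff,w(*np.array(p)/1e3));cv2.circle(I,(int(u*k+k/2),int(v*k+k/2)),3,(0,0,255),-1)
cv2.imwrite('pics/s2.png',im[700:1080,900:1300]);cv2.imwrite('pics/t2.png',it[165*8:165*8+600,230*8:330*8])
# tin: ray both
a=onz(f,191.1,204.6,.018);print('tin top',a)
o1,d1=ray(f,191.1,204.6);o2,d2=ray(s,267,176.1)
M=np.c_[d1,-d2];k=np.linalg.lstsq(M,o2-o1,rcond=None)[0];print(o1+d1*k[0],o2+d2*k[1])
E
```

```text
[[ 0.6289  0.1493]
 [ 0.6747 -0.0955]
 [ 0.5693 -0.1154]
 [ 0.5253  0.1294]]
yaw 10.465192303114875 o [ 0.61318312 -0.05679439] res [[-0.0021, -0.0005], [-0.0016, 0.0005], [0.0012, 0.0005], [0.0025, -0.0005]]
handle [ 0.4963 -0.0204  0.1145] [-0.1083  0.057 ]
spindle [0.5941 0.0479 0.09  ] [0.0002 0.1065]
tin top [0.57527794 0.31403288 0.018     ]
[0.57580719 0.31557488 0.00833104] [0.57849348 0.31554425 0.0084732 ]
```

View s2.

View pics/s2.png

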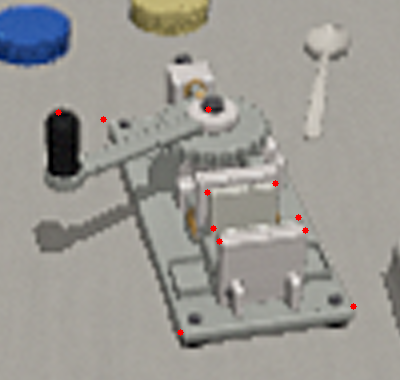

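View pics/t2.png

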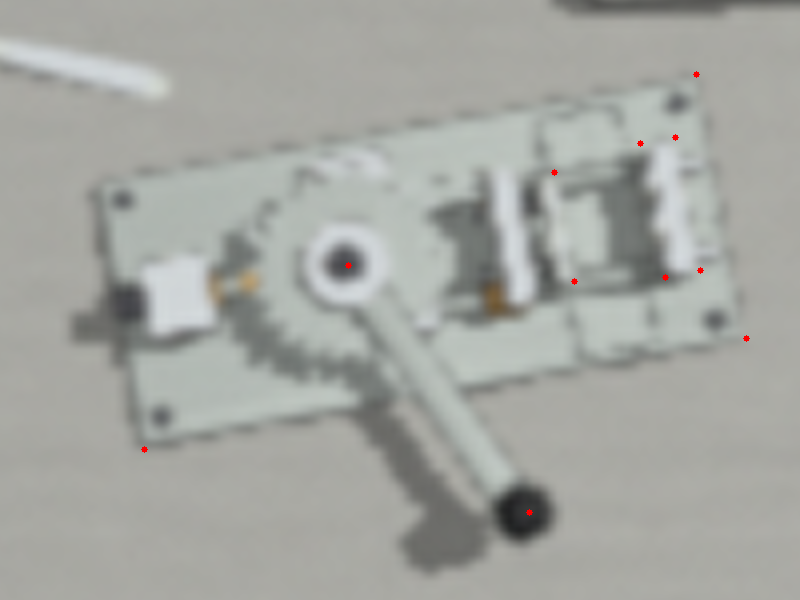

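Request:
jog_arm(
  series=[
    [0,0,0,-0.18,0],
    [0,0,0,-0.18,0],
    [0,0,0,-0.18,0],
    [0,0,0,-0.18,0],
    [0,0,0,-0.18,0],
    [0,0,0,-0.18,0],
    [0,0,0,-0.18,0],
    [0,0,0,-0.18,0],
  ],
  newtons=15,
)

```text
clock: 1.3
eef_pos: [0.198, -0.619, 0.4046]
eef_rot: [0.639, 0.769, -0.0, -0.0]
wrist_force: [0.5, -0.7, -0.3]
gripper_width: 1.0
```

```bash
cat >> h.py <<'E'
from scipy.spatial.transform import Rotation as Ro
YAW=np.radians(10.465);O=np.array([.61318,-.05679]);PR=np.array([[np.cos(YAW),-np.sin(YAW)],[np.sin(YAW),np.cos(YAW)]])
def w(x,y,z): return np.r_[PR@[x,y]+O,z]   # press->world
def plan(X):  # grasp TCP target, tool axes shift
    s=readout.get_obs();R=Ro.from_quat(s['eef_rot']).as_matrix();p=np.array(s['eef_pos'])
    yaw=np.degrees(np.arctan2(R[1,0],R[0,0]))
    print('t',round(s['clock'],2),'tcp',p.round(4),'press',(PR.T@(p[:2]-O)).round(4),'yawx',yaw.round(2),'tilt',R[2].round(3),'w',round(s['gripper_width'],3),'F',np.round(s['wrist_force'],1),'q',np.round(s['qpos'],2))
    if X is not None: print('shift tool', (R.T@(np.array(X)-p)).round(4))
E
python3 - <<'E'
from h import *
plan([.45,-.4,.404]);plan([.577,.3145,.33])
E
```

```text
t 1.3 tcp [ 0.198  -0.619   0.4046] press [-0.5104 -0.4775] yawx 100.59 tilt [ 0. -0. -1.] w 1.0 F [ 0.5 -0.7 -0.3] q [ 1.41  0.56 -0.33  1.52  0.19  1.09  1.23]
shift tool [0.169  0.2879 0.0006]
t 1.3 tcp [ 0.198  -0.619   0.4046] press [-0.5104 -0.4775] yawx 100.59 tilt [ 0. -0. -1.] w 1.0 F [ 0.5 -0.7 -0.3] q [ 1.41  0.56 -0.33  1.52  0.19  1.09  1.23]
shift tool [0.848  0.5441 0.0747]
```

Request:
jog_arm(
  series=[
    [0.02,0.035,0,0,0],
    [0.025,0.04,0,0,0],
    [0.025,0.043,0,0,0],
    [0.025,0.043,0,0,0],
    [0.025,0.043,0,0,0],
    [0.025,0.043,0,0,0],
    [0.03,0.043,0,0,0],
    [0.045,0.02,0,0,0],
    [0.05,0.02,0,0,0],
    [0.05,0.02,0,0,0],
  ],
)

```text
clock: 2.55
eef_pos: [0.4858, -0.2402, 0.4048]
eef_rot: [0.641, 0.767, 0.0, 0.0]
wrist_force: [-0.1, 0.6, -0.5]
gripper_width: 0.999
```

Request:
jog_arm(
  series=[
    [0.05,0.02,0,0,0],
    [0.05,0.02,0,0,0],
    [0.05,0.02,0,0,0],
    [0.05,0.02,0,0,0],
    [0.05,0.02,0,0,0],
    [0.05,0.02,0,0,0],
    [0.05,0.02,0,0,0],
    [0.05,0.02,0,0,0],
    [0.04,0.015,0,0,0],
    [0,0,0,0,0],
  ],
)

```text
clock: 3.8
eef_pos: [0.5786, 0.2264, 0.4047]
eef_rot: [0.639, 0.769, 0.001, -0.001]
wrist_force: [0.1, -0.8, 0.4]
gripper_width: 0.999
```

```bash
python3 - <<'E'
from h import *
plan([.577,.3145,.169])
E
```

```text
t 3.8 tcp [0.5786 0.2264 0.4047] press [0.0174 0.2848] yawx 100.59 tilt [ 0.003  0.    -1.   ] w 0.999 F [ 0.1 -0.8  0.4] q [-0.05  0.55 -0.57  1.59  0.32  1.09 -0.51]
shift tool [0.0862 0.0146 0.2359]
```

Request:
jog_arm(
  series=[
    [0.043,0.007,0,0,0],
    [0.043,0.0076,0,0,0],
    [0,0,0.04,0,0],
    [0,0,0.045,0,0],
    [0,0,0.045,0,0],
    [0,0,0.045,0,0],
    [0,0,0,0,0],
  ],
)

```text
clock: 4.68
eef_pos: [0.5775, 0.3071, 0.2264]
eef_rot: [0.641, 0.767, -0.004, -0.001]
wrist_force: [-0.1, -0.4, -0.4]
gripper_width: 1.001
```

```bash
python3 - <<'E'
from h import *
plan([.577,.3145,.169])
f=grab('top');s=grab('side')
a=cv2.resize(f['frame'][150:270,130:290],(640,480),interpolation=cv2.INTER_CUBIC)
b=cv2.resize(s['frame'][60:260,160:360],(480,480),interpolation=cv2.INTER_CUBIC)
cv2.imwrite('pics/p3.png',cv2.resize(np.hstack([a,b])[:,:,::-1],(800,343)))
E
```

```text
t 4.67 tcp [0.5775 0.3071 0.2264] press [0.031  0.3643] yawx 100.2 tilt [-0.004 -0.007 -1.   ] w 1.001 F [-0.1 -0.4 -0.4] q [-0.24  0.82 -0.48  1.6   0.46  0.84 -0.72]
shift tool [0.0075 0.0012 0.0574]
```

View pics/p3.png

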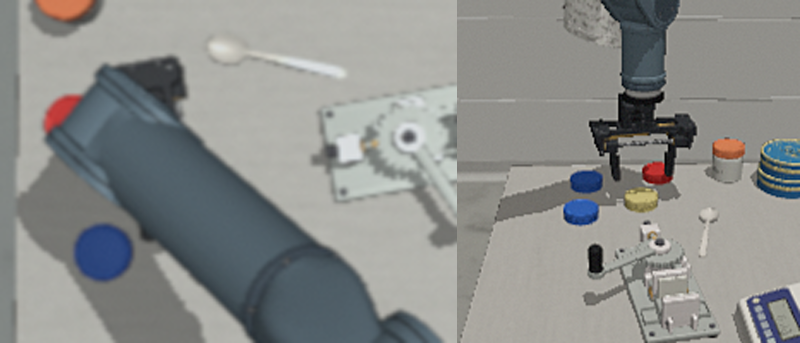

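Request:
jog_arm(
  series=[
    [0,0,0,0,0],
    [0,0,0,0,0],
  ],
)

```text
clock: 5.03
eef_pos: [0.5791, 0.3098, 0.2316]
eef_rot: [0.641, 0.767, 0.001, 0.001]
wrist_force: [0.4, 0.0, -0.7]
gripper_width: 1.002
```

```bash
python3 - <<'E'
from h import *
plan([.577,.3145,.169])
E
```

```text
t 5.03 tcp [0.5791 0.3098 0.2316] press [0.0331 0.3667] yawx 100.24 tilt [ 0.001  0.003 -1.   ] w 1.002 F [ 0.4  0.  -0.7] q [-0.24  0.81 -0.48  1.6   0.46  0.84 -0.73]
shift tool [ 0.005  -0.0014  0.0626]
```

Request:
jog_arm(
  series=[
    [0.005,-0.001,0.02,0,0],
    [0,0,0.02,0,0],
    [0,0,0.015,0,0],
    [0,0,0.006,0,0],
    [0,0,0,0,0],
    [0,0,0,0,0],
  ],
)

```text
clock: 5.78
eef_pos: [0.5768, 0.3144, 0.169]
eef_rot: [0.641, 0.767, 0.0, 0.0]
wrist_force: [-0.6, 0.3, -0.8]
gripper_width: 0.999
```

```bash
python3 - <<'E'
from h import *
plan([.577,.3145,.169])
E
```

```text
t 5.78 tcp [0.5768 0.3144 0.169 ] press [0.0317 0.3716] yawx 100.25 tilt [ 0.     0.001 -1.   ] w 0.999 F [-0.6  0.3 -0.8] q [-0.27  0.9  -0.44  1.6   0.51  0.75 -0.76]
shift tool [0.0001 0.0002 0.    ]
```

Close gently, 15 N.

Request:
jog_arm(
  series=[
    [0,0,0,0,60],
    [0,0,0,0,90],
    [0,0,0,0,110],
    [0,0,0,0,120],
    [0,0,0,0,120],
    [0,0,0,0,120],
  ],
  newtons=12,
)

```text
clock: 6.52
eef_pos: [0.5767, 0.3143, 0.1689]
eef_rot: [0.641, 0.767, 0.0, 0.0]
wrist_force: [0.1, -0.8, 2.3]
gripper_width: 0.734
```

Request:
jog_arm(
  series=[
    [0,0,-0.01,0,120],
    [0,0,-0.03,0,120],
    [0,0,-0.04,0,120],
    [0,0,-0.04,0,120],
    [0,0,-0.03,0,120],
    [0,0,0,0,120],
  ],
)

```text
clock: 7.28
eef_pos: [0.5772, 0.3149, 0.3216]
eef_rot: [0.641, 0.767, 0.002, 0.001]
wrist_force: [-0.6, 0.5, -0.4]
gripper_width: 0.739
```

```bash
python3 - <<'E'
from h import *
f=grab('top');s=grab('side')
plan(np.r_[w(0,-57,0)[:2]*0+w(0,-.057,0)[:2],.30])
b=cv2.resize(s['frame'][40:240,160:360],(600,600),interpolation=cv2.INTER_CUBIC)
cv2.imwrite('pics/p4.png',b[:,:,::-1])
E
```

```text
t 7.38 tcp [0.5763 0.314  0.3181] press [0.0311 0.3713] yawx 100.26 tilt [-0.    -0.001 -1.   ] w 0.729 F [-0.4 -0.5 -1.1] q [-0.22  0.7  -0.53  1.56  0.4   0.99 -0.69]
shift tool [-0.4284 -0.0296  0.0184]
```

View pics/p4.png

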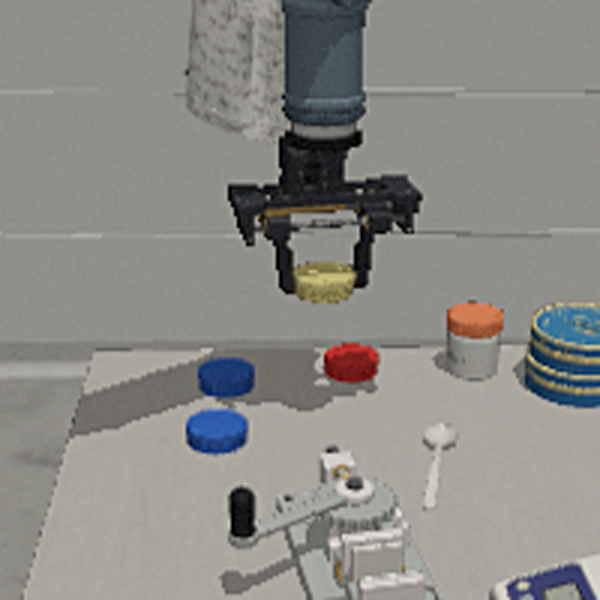

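Request:
jog_arm(
  series=[
    [-0.03,-0.002,0,0,120],
    [-0.05,-0.003,0,0,120],
    [-0.055,-0.004,0,0,120],
    [-0.055,-0.004,0,0,120],
    [-0.055,-0.004,0,0,120],
    [-0.055,-0.004,0,0,120],
    [-0.05,-0.004,0,0,120],
    [-0.045,-0.003,0,0,120],
    [-0.03,-0.002,0,0,120],
    [0,0,0,0,120],
  ],
)

```text
clock: 8.62
eef_pos: [0.622, -0.1128, 0.3166]
eef_rot: [0.643, 0.766, -0.001, -0.001]
wrist_force: [-0.1, 1.0, -0.9]
gripper_width: 0.736
```

Request:
jog_arm(
  series=[
    [0,0,0.03,0,120],
    [0,0,0.03,0,120],
    [0,0,0.01,0,120],
    [0,0,0,0,120],
    [0,0,0,0,120],
  ],
)

```text
clock: 9.25
eef_pos: [0.6233, -0.1089, 0.2497]
eef_rot: [0.641, 0.768, 0.001, 0.001]
wrist_force: [0.6, -0.0, 0.2]
gripper_width: 0.738
```

```bash
python3 - <<'E'
from h import *
f=grab('top');s=grab('side')
plan(np.r_[w(0,-.057,0)[:2],.24])
b=cv2.resize(s['frame'][130:290,180:340],(600,600),interpolation=cv2.INTER_CUBIC)
cv2.imwrite('pics/p5.png',b[:,:,::-1])
E
```

```text
t 9.35 tcp [ 0.6233 -0.1092  0.2498] press [ 0.0004 -0.0534] yawx 100.26 tilt [-0.001  0.002 -1.   ] w 0.735 F [-0.4  0.1 -1. ] q [ 0.43  0.75 -0.47  1.66  0.43  0.83 -0.05]
shift tool [-0.0036 -0.0004  0.0098]
```

View pics/p5.png

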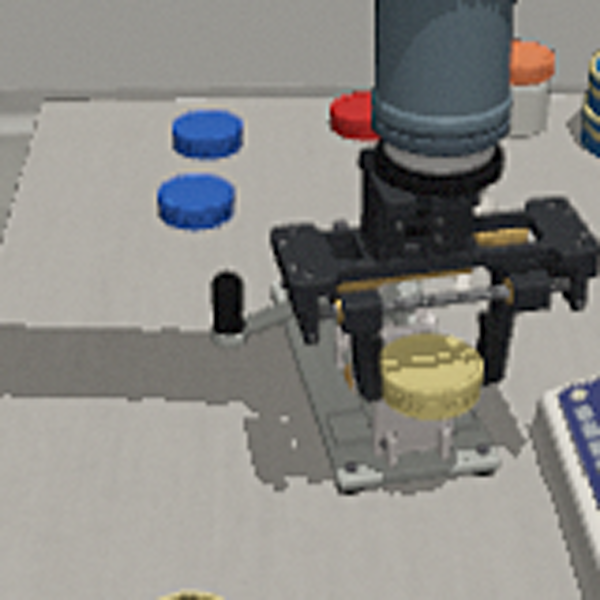

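Request:
jog_arm(
  series=[
    [-0.0026,0,0.01,0,120],
    [0,0,0.005,0,120],
    [0,0,0.004,0,120],
    [0.0005,0,0.004,0,120],
    [0.0005,0,0.004,0,120],
    [0,0,0,0,120],
  ],
)

```text
clock: 10.1
eef_pos: [0.6232, -0.1113, 0.2216]
eef_rot: [0.641, 0.767, -0.0, 0.0]
wrist_force: [0.9, -2.7, 2.7]
gripper_width: 0.736
```

```bash
python3 - <<'E'
from h import *
s=grab('side')
plan(None)
b=cv2.resize(s['frame'][180:280,240:340],(600,600),interpolation=cv2.INTER_CUBIC)
cv2.imwrite('pics/p6.png',b[:,:,::-1])
E
```

```text
t 10.15 tcp [ 0.6232 -0.1112  0.2218] press [-0.     -0.0553] yawx 100.24 tilt [-0.  0. -1.] w 0.733 F [ 0.7 -3.1  2.4] q [ 0.42  0.79 -0.45  1.67  0.45  0.79 -0.06]
```

View pics/p6.png

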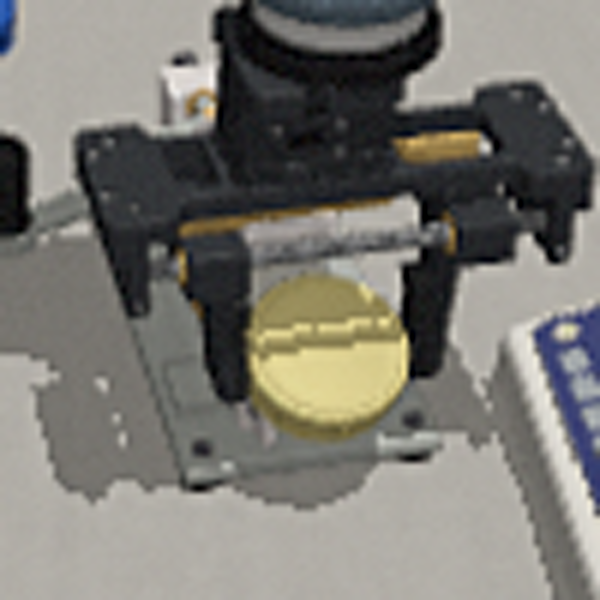

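Request:
jog_arm(
  series=[
    [0.0015,0,0.003,0,120],
    [0.002,0,0.003,0,120],
    [0.0025,0,0.002,0,120],
    [0.002,0,0.001,0,120],
    [0.002,0,0,0,120],
    [0,0,0,0,120],
  ],
)

```text
clock: 10.9
eef_pos: [0.6211, -0.1034, 0.2123]
eef_rot: [0.642, 0.767, -0.001, 0.001]
wrist_force: [2.1, -9.5, -0.3]
gripper_width: 0.736
```

```bash
python3 - <<'E'
from h import *
s=grab('side')
plan(None)
b=cv2.resize(s['frame'][180:280,240:340],(600,600),interpolation=cv2.INTER_CUBIC)
cv2.imwrite('pics/p7.png',b[:,:,::-1])
E
```

```text
t 10.95 tcp [ 0.6211 -0.1035  0.2124] press [-0.0007 -0.0474] yawx 100.13 tilt [-0.003 -0.001 -1.   ] w 0.732 F [ 1.3 -9.1  0.8] q [ 0.4   0.8  -0.44  1.68  0.46  0.77 -0.08]
```

View pics/p7.png

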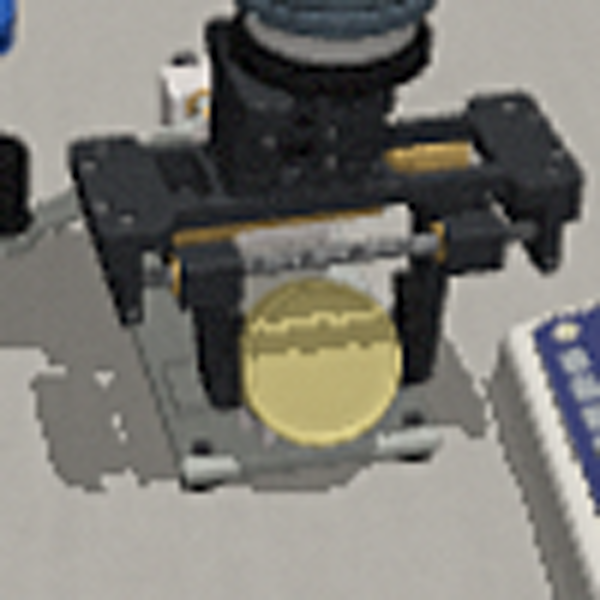

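Request:
jog_arm(
  series=[
    [0.0015,0,0.001,0,120],
    [0.0015,0,0,0,120],
    [0.001,0,0,0,120],
    [0.001,0,0,0,120],
    [0,0,0,0,120],
  ],
)

```text
clock: 11.58
eef_pos: [0.6204, -0.1013, 0.2114]
eef_rot: [0.643, 0.766, -0.003, 0.002]
wrist_force: [1.9, -15.8, 0.0]
gripper_width: 0.734
```

```bash
python3 - <<'E'
from h import *
s=grab('side')
plan(None)
b=cv2.resize(s['frame'][180:280,240:340],(600,600),interpolation=cv2.INTER_CUBIC)
cv2.imwrite('pics/p8.png',b[:,:,::-1])
E
```

```text
t 11.62 tcp [ 0.6204 -0.1013  0.2114] press [-0.001  -0.0451] yawx 100.03 tilt [-0.007 -0.001 -1.   ] w 0.735 F [  0.8 -14.7  -0.3] q [ 0.39  0.8  -0.44  1.68  0.46  0.77 -0.09]
```

View pics/p8.png

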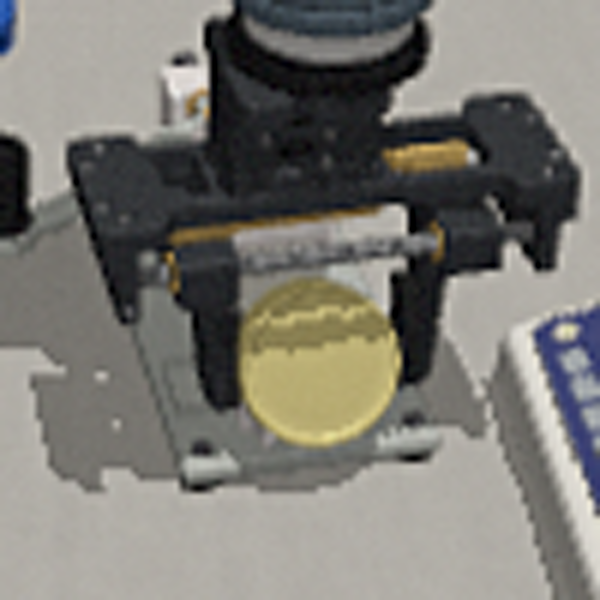

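Request:
jog_arm(
  series=[
    [-0.003,0,-0.005,0,120],
    [0,0,-0.02,0,120],
    [0,0,-0.03,0,120],
    [0,0,-0.02,0,120],
    [0.01,0,0,0,120],
    [0.02,0,0,0,120],
    [0.018,0,0,0,120],
    [0,0,0,0,120],
    [0,0,0,0,120],
  ],
)

```text
clock: 12.75
eef_pos: [0.6123, -0.052, 0.2863]
eef_rot: [0.641, 0.768, -0.0, -0.0]
wrist_force: [0.3, 0.4, -1.1]
gripper_width: 0.735
```

```bash
python3 - <<'E'
from h import *
s=grab('side')
plan(np.r_[w(0,.003,0)[:2],.25])
b=cv2.resize(s['frame'][150:270,230:350],(600,600),interpolation=cv2.INTER_CUBIC)
cv2.imwrite('pics/p9.png',b[:,:,::-1])
E
```

```text
t 12.8 tcp [ 0.6124 -0.0525  0.2864] press [-0.      0.0043] yawx 100.22 tilt [-0.001 -0.001 -1.   ] w 0.733 F [ 0.  -0.9 -0.8] q [ 0.36  0.68 -0.5   1.7   0.4   0.87 -0.13]
shift tool [-0.0013  0.      0.0364]
```

View pics/p9.png

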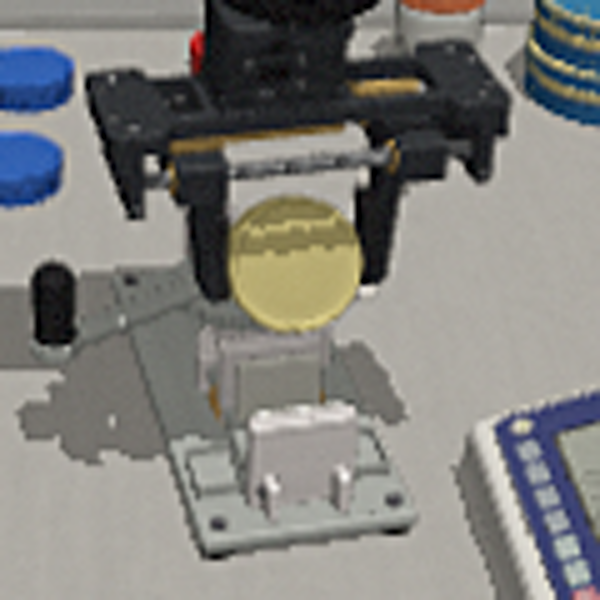

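Request:
jog_arm(
  series=[
    [-0.0005,0,0.02,0,120],
    [0,0,0.015,0,120],
    [0,0,0.01,0,120],
    [0,0,0.006,0,120],
    [0,0,0,0,120],
  ],
)

```text
clock: 13.42
eef_pos: [0.6113, -0.0487, 0.235]
eef_rot: [0.64, 0.768, 0.001, -0.003]
wrist_force: [-6.8, 7.7, 7.2]
gripper_width: 0.736
```

```bash
python3 - <<'E'
from h import *
s=grab('side')
plan(np.r_[w(0,.003,0)[:2],.2157])
b=cv2.resize(s['frame'][150:270,230:350],(600,600),interpolation=cv2.INTER_CUBIC)
cv2.imwrite('pics/p10.png',b[:,:,::-1])
E
```

```text
t 13.47 tcp [ 0.6113 -0.0488  0.2352] press [-0.0004  0.0082] yawx 100.4 tilt [ 0.005 -0.003 -1.   ] w 0.735 F [-6.8  9.1  7.5] q [ 0.34  0.75 -0.47  1.72  0.44  0.79 -0.16]
shift tool [-0.0053  0.0005  0.0195]
```

View pics/p10.png

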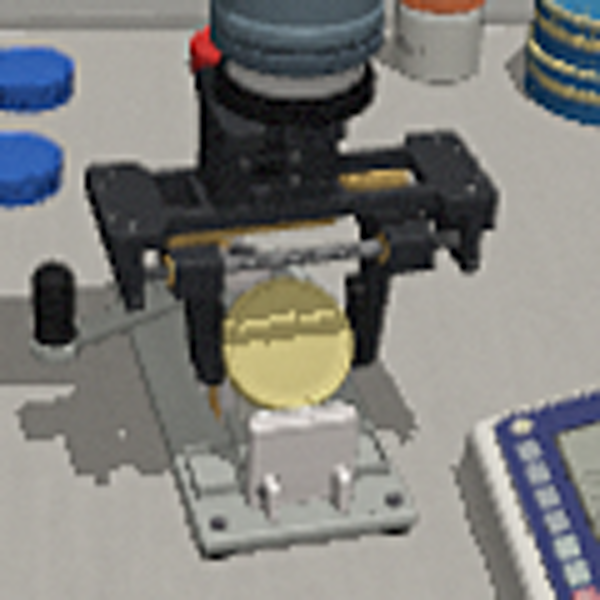

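Request:
jog_arm(
  series=[
    [0,0,0,0,120],
    [0,0,0,0,120],
    [0,0,0,0,120],
  ],
  newtons=5,
)

```text
clock: 13.85
eef_pos: [0.6121, -0.0501, 0.2355]
eef_rot: [0.64, 0.768, 0.001, -0.001]
wrist_force: [-3.1, 5.4, 4.2]
gripper_width: 0.737
```

```bash
python3 - <<'E'
from h import *
s=grab('side')
plan(np.r_[w(0,.003,0)[:2],.2157])
b=cv2.resize(s['frame'][170:270,240:340],(600,600),interpolation=cv2.INTER_CUBIC)
cv2.imwrite('pics/p11.png',b[:,:,::-1])
E
```

```text
t 13.9 tcp [ 0.6121 -0.0501  0.2355] press [0.0002 0.0068] yawx 100.35 tilt [ 0.003 -0.    -1.   ] w 0.745 F [-2.8  5.6  4.2] q [ 0.34  0.75 -0.47  1.72  0.44  0.79 -0.16]
shift tool [-0.0039 -0.0002  0.0198]
```

View pics/p11.png

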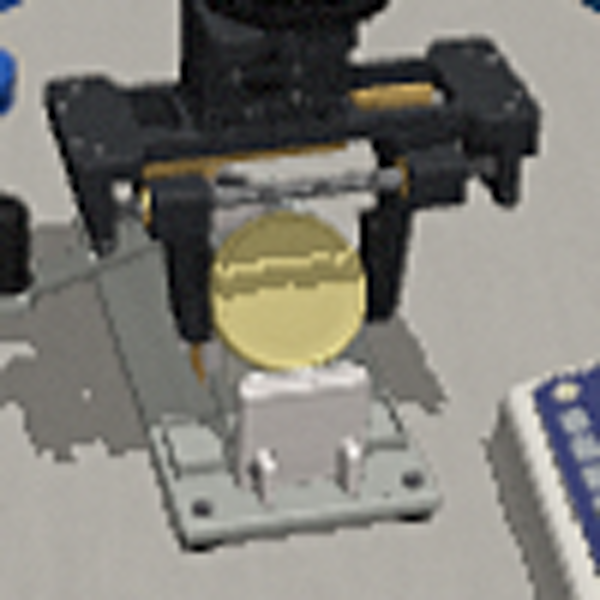

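Request:
jog_arm(
  series=[
    [-0.001,0,0.002,0,120],
    [-0.001,0,0.002,0,120],
    [0,0,0.002,0,120],
    [0,0,0.002,0,120],
    [0,0,0,0,120],
  ],
)

```text
clock: 14.52
eef_pos: [0.6125, -0.0534, 0.2271]
eef_rot: [0.641, 0.768, 0.0, -0.001]
wrist_force: [-0.4, 2.3, 0.6]
gripper_width: 0.729
```

```bash
python3 - <<'E'
from h import *
s=grab('side')
plan(np.r_[w(0,.003,0)[:2],.2157])
b=cv2.resize(s['frame'][170:270,240:340],(600,600),interpolation=cv2.INTER_CUBIC)
cv2.imwrite('pics/p12.png',b[:,:,::-1])
E
```

```text
t 14.57 tcp [ 0.6127 -0.0538  0.2273] press [0.0001 0.0031] yawx 100.29 tilt [ 0.001 -0.    -1.   ] w 0.731 F [-0.7  2.3  1.8] q [ 0.34  0.76 -0.46  1.72  0.45  0.77 -0.16]
shift tool [-0.0001 -0.0001  0.0116]
```

View pics/p12.png

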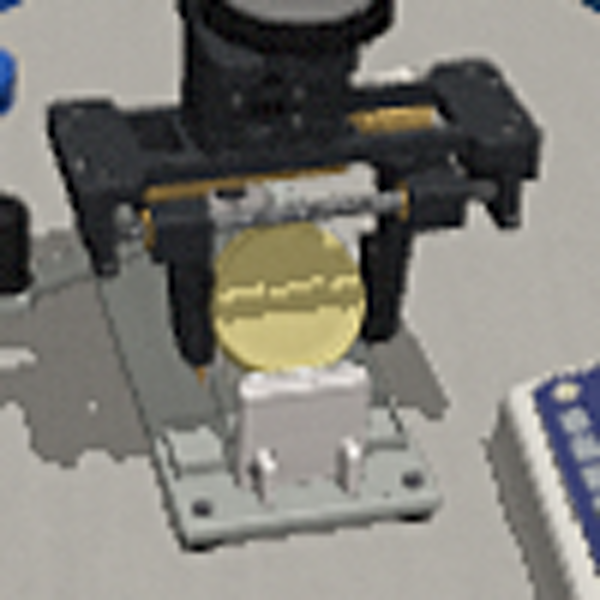

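```bash
python3 - <<'E'
from h import *
s=grab('side');f=grab('top')
b=cv2.resize(s['frame'][200:250,268:318],(600,600),interpolation=cv2.INTER_LANCZOS4)
cv2.imwrite('pics/p13.png',b[:,:,::-1])
cv2.imwrite('pics/p13t.png',cv2.resize(f['frame'][165:245,230:330],(600,480))[:,:,::-1])
print(ray(s,293,232)[1]/np.linalg.norm(ray(s,293,232)[1]))
for th in (30,45,60,75,90):
    a=np.array([0,.003,.2273-.158]);t=np.radians(th)
    n=np.array([0,-np.sin(t),np.cos(t)]);e=np.array([0,np.cos(t),np.sin(t)])  # top face normal, +y side goes up
    o=[]
    for c in (a-.033*e+.011*n,a+.033*e+.011*n,a-.033*e-.011*n,a+.033*e-.011*n):
        u,v=proj(s,w(*c));o.append(((u+.5-268)*12,(v+.5-200)*12))
    print(th,np.round(o).tolist())
E
```

```text
[ 0.09587774  0.8072581  -0.58235884]
30 [[270.0, 412.0], [202.0, 126.0], [253.0, 457.0], [187.0, 174.0]]
45 [[265.0, 438.0], [212.0, 125.0], [242.0, 456.0], [191.0, 148.0]]
60 [[257.0, 454.0], [223.0, 134.0], [231.0, 443.0], [198.0, 131.0]]
75 [[247.0, 458.0], [235.0, 155.0], [220.0, 421.0], [207.0, 124.0]]
90 [[237.0, 450.0], [246.0, 186.0], [210.0, 390.0], [218.0, 128.0]]
```

View pics/p13.png

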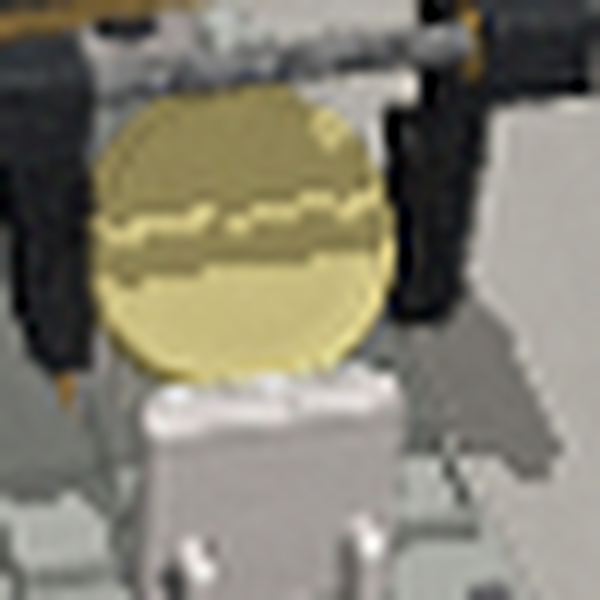

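View pics/p13t.png

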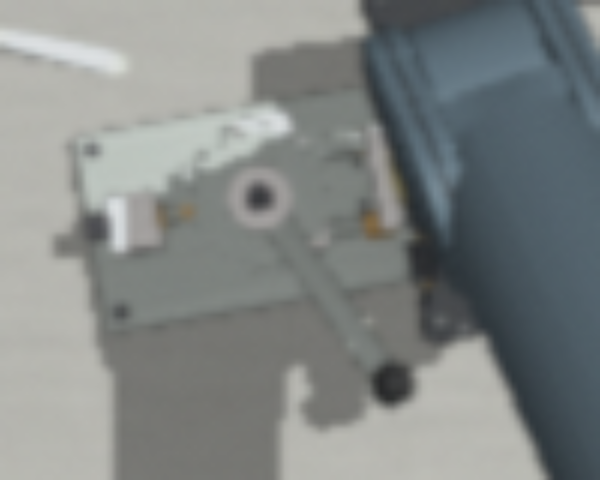

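Request:
jog_arm(
  series=[
    [0,0,0,0,120],
    [0,0,-0.01,0,120],
    [0.002,0,-0.02,0,120],
    [0.004,0,-0.02,0,120],
    [0.004,0,0,0,120],
    [0,0,0,0,120],
    [0,0,0,0,120],
  ],
  newtons=12,
)

```text
clock: 15.55
eef_pos: [0.6107, -0.0445, 0.277]
eef_rot: [0.641, 0.768, -0.0, -0.0]
wrist_force: [-0.5, 0.8, -0.7]
gripper_width: 0.728
```

```bash
cat > look.py <<'E'
import sys
from h import *
fn=sys.argv[1]
s=grab('side');st=readout.get_obs();p=np.array(st['eef_pos']);py=(PR.T@(p[:2]-O))
plan(None)
c0=np.r_[py,p[2]-.158];u0,v0=[int(round(q)) for q in proj(s,w(*c0))]
x0,y0=u0-27,v0-25
b=cv2.resize(s['frame'][y0:y0+50,x0:x0+50],(600,600),interpolation=cv2.INTER_LANCZOS4)
hsv=cv2.cvtColor(s['frame'],cv2.COLOR_RGB2HSV)
m=cv2.inRange(hsv,(18,70,60),(35,255,255));m[:y0]=0;m[y0+50:]=0;m[:,:x0]=0;m[:,x0+50:]=0
n,l,stt,c=cv2.connectedComponentsWithStats(m)
i=1+np.argmax(stt[1:,4]);cnt=cv2.findContours((l==i).astype(np.uint8),cv2.RETR_EXTERNAL,cv2.CHAIN_APPROX_NONE)[0][0]
print('mask bbox',stt[i],'cen',c[i].round(2),'ellipse',cv2.fitEllipse(cnt))
# predicted silhouettes (convex hull of two rims) per theta: bbox+center
for th in range(40,131,10):
    t=np.radians(th);e=np.array([0,np.cos(t),np.sin(t)]);nn=np.array([0,-np.sin(t),np.cos(t)]);X=np.array([1,0,0])
    pts=[proj(s,w(*(c0+.033*(np.cos(a)*X+np.sin(a)*e)+k*nn))) for a in np.linspace(0,6.28,60) for k in(-.011,.011)]
    pts=np.array(pts);print(th,'u',pts[:,0].min().round(1),pts[:,0].max().round(1),'v',pts[:,1].min().round(1),pts[:,1].max().round(1),'h',np.ptp(pts[:,1]).round(1))
cv2.imwrite('pics/'+fn,b[:,:,::-1]);print('crop origin',x0,y0)
E
python3 look.py p14.png
```

```text
t 15.6 tcp [ 0.6108 -0.0446  0.277 ] press [-0.0002  0.0124] yawx 100.25 tilt [ 0.    -0.001 -1.   ] w 0.726 F [ 0.5  0.1 -0.8] q [ 0.35  0.69 -0.49  1.71  0.41  0.85 -0.14]
mask bbox [274 187  27  27 566] cen [286.7  200.49] ellipse ((286.72308349609375, 200.477294921875), (25.80240821838379, 26.225759506225586), 22.245546340942383)
40 u 271.9 300.1 v 190.6 219.0 h 28.5
50 u 271.8 300.1 v 190.7 218.8 h 28.1
60 u 271.8 300.2 v 191.2 218.5 h 27.3
70 u 271.8 300.2 v 190.7 219.0 h 28.3
80 u 271.7 300.2 v 190.6 219.0 h 28.4
90 u 271.8 300.2 v 190.8 218.6 h 27.8
100 u 271.7 300.2 v 191.5 217.8 h 26.3
110 u 271.8 300.1 v 192.6 216.6 h 24.1
120 u 271.8 300.1 v 194.0 215.1 h 21.1
130 u 271.8 300.1 v 195.8 213.4 h 17.6
crop origin 259 180
```

View pics/p14.png

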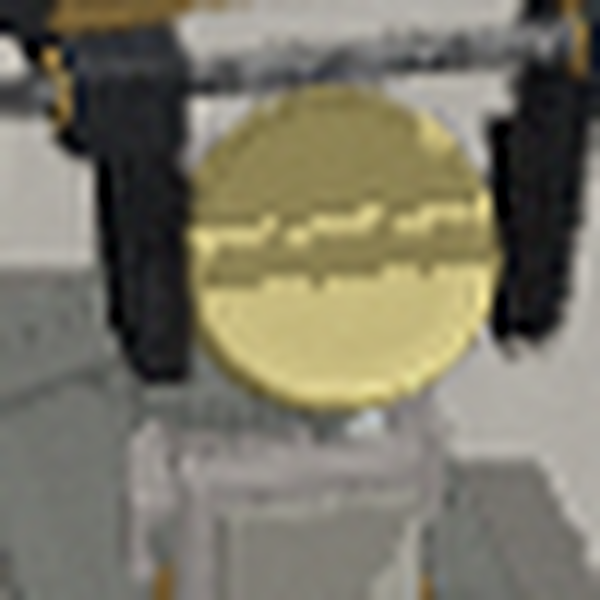

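Request:
jog_arm(
  series=[
    [0,0,0.015,0,120],
    [0,0,0.015,0,120],
    [0,0,0.012,0,120],
    [0,0,0.006,0,120],
    [0,0,0,0,120],
    [0,0,0,0,120],
  ],
  newtons=10,
)

```text
clock: 16.35
eef_pos: [0.6111, -0.0448, 0.2296]
eef_rot: [0.641, 0.767, -0.0, 0.0]
wrist_force: [-0.4, -2.4, 0.4]
gripper_width: 0.726
```

Request:
jog_arm(
  series=[
    [-0.002,0,0,0,120],
    [-0.002,0,0,0,120],
    [-0.002,0,0.001,0,120],
    [-0.002,0,0.001,0,120],
    [0,0,0,0,120],
  ],
)

```text
clock: 16.98
eef_pos: [0.6124, -0.0518, 0.2277]
eef_rot: [0.641, 0.768, 0.0, -0.0]
wrist_force: [-0.7, 1.6, 0.0]
gripper_width: 0.725
```

```bash
sed -i 's/\.158/.1485/' look.py; python3 look.py p15.png
```

```text
t 17.02 tcp [ 0.6124 -0.0518  0.2277] press [0.0001 0.005 ] yawx 100.28 tilt [ 0.001 -0.    -1.   ] w 0.729 F [-0.8  1.5  0.5] q [ 0.34  0.76 -0.46  1.72  0.45  0.77 -0.16]
mask bbox [275 206  26  26 538] cen [287.05 218.85] ellipse ((287.06231689453125, 218.84957885742188), (24.969812393188477, 25.734350204467773), 90.27013397216797)
40 u 272.5 300.4 v 205.9 234.0 h 28.1
50 u 272.5 300.4 v 206.1 233.6 h 27.5
60 u 272.5 300.4 v 206.5 233.7 h 27.1
70 u 272.4 300.4 v 206.0 234.0 h 28.0
80 u 272.4 300.4 v 206.0 233.9 h 28.0
90 u 272.4 300.4 v 206.3 233.5 h 27.2
100 u 272.4 300.4 v 207.0 232.6 h 25.6
110 u 272.4 300.4 v 208.2 231.4 h 23.2
120 u 272.5 300.4 v 209.7 229.8 h 20.2
130 u 272.5 300.3 v 211.4 228.1 h 16.7
crop origin 259 195
```

View pics/p15.png

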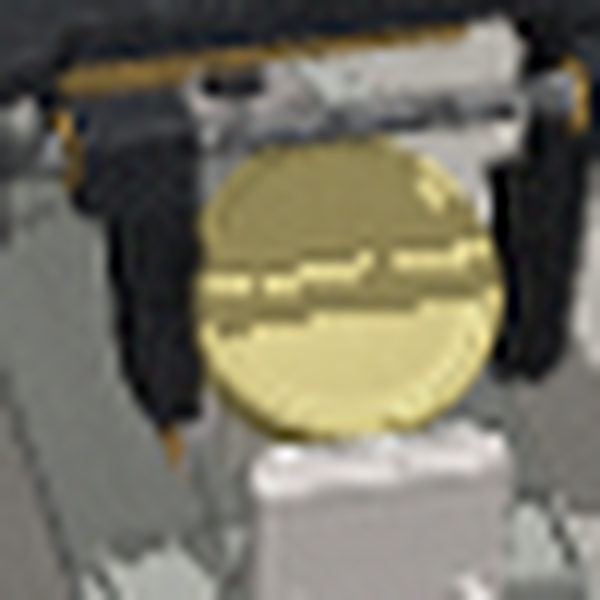

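Request:
jog_arm(
  series=[
    [-0.002,0,0.001,0,120],
    [-0.002,0,0.001,0,120],
    [-0.002,0,0.001,0,120],
    [-0.002,0,0.001,0,120],
    [0,0,0,0,120],
  ],
)

```text
clock: 17.65
eef_pos: [0.6121, -0.057, 0.2231]
eef_rot: [0.64, 0.768, -0.0, -0.003]
wrist_force: [-7.0, 7.7, 3.8]
gripper_width: 0.707
```

```bash
python3 look.py p16.png
```

```text
t 17.7 tcp [ 0.6121 -0.057   0.2231] press [-0.0011 -0.    ] yawx 100.39 tilt [ 0.005 -0.004 -1.   ] w 0.704 F [-7.2  7.9  3.5] q [ 0.34  0.77 -0.46  1.72  0.45  0.77 -0.15]
mask bbox [275 209  25  23 493] cen [286.71 220.02] ellipse ((286.6415100097656, 219.99453735351562), (23.115724563598633, 25.66094970703125), 84.64872741699219)
40 u 272.5 300.4 v 208.6 236.8 h 28.1
50 u 272.4 300.4 v 208.8 236.4 h 27.5
60 u 272.4 300.4 v 209.2 236.4 h 27.2
70 u 272.4 300.4 v 208.7 236.8 h 28.1
80 u 272.4 300.5 v 208.6 236.7 h 28.0
90 u 272.4 300.4 v 209.0 236.2 h 27.2
100 u 272.4 300.4 v 209.7 235.3 h 25.5
110 u 272.4 300.4 v 210.9 234.1 h 23.2
120 u 272.4 300.4 v 212.4 232.5 h 20.1
130 u 272.5 300.3 v 214.2 230.8 h 16.6
crop origin 259 198
```

View pics/p16.png

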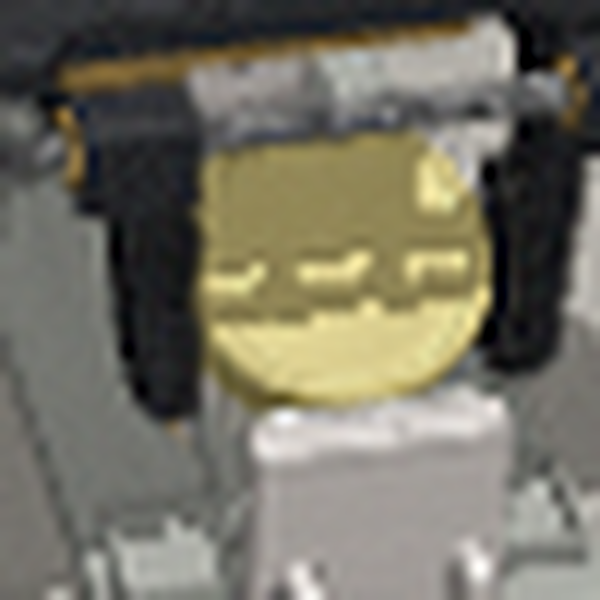

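Request:
jog_arm(
  series=[
    [0.003,0,-0.01,0,120],
    [0.002,0,-0.02,0,120],
    [0,0,-0.03,0,120],
    [0,0,-0.01,0,120],
    [0,0,0,0,120],
    [0,0,0,0,120],
  ],
  newtons=12,
)

```text
clock: 18.45
eef_pos: [0.6126, -0.0556, 0.2929]
eef_rot: [0.641, 0.767, -0.0, -0.0]
wrist_force: [-0.6, -0.4, 0.0]
gripper_width: 0.705
```

```bash
python3 look.py p17.png; python3 -c "
from h import *
plan(np.r_[w(-.04,-.13,0)[:2],.29])"
```

```text
t 18.5 tcp [ 0.6126 -0.0555  0.2927] press [-0.0004  0.0014] yawx 100.25 tilt [ 0.    -0.002 -1.   ] w 0.701 F [-0.1 -0.2  0.1] q [ 0.37  0.67 -0.5   1.69  0.4   0.88 -0.12]
mask bbox [275 183  27  27 571] cen [287.68 195.77] ellipse ((287.70758056640625, 195.8058319091797), (25.930326461791992, 26.466081619262695), 3.567863941192627)
40 u 272.9 301.8 v 183.7 212.8 h 29.1
50 u 272.9 301.9 v 183.8 212.5 h 28.8
60 u 272.9 301.9 v 184.3 212.2 h 27.9
70 u 272.8 301.9 v 183.9 212.7 h 28.8
80 u 272.8 301.9 v 183.6 212.8 h 29.1
90 u 272.8 301.9 v 183.9 212.4 h 28.5
100 u 272.8 301.9 v 184.5 211.6 h 27.1
110 u 272.8 301.9 v 185.6 210.4 h 24.8
120 u 272.9 301.8 v 187.0 208.9 h 21.9
130 u 272.9 301.8 v 188.8 207.2 h 18.4
crop origin 260 173
t 18.5 tcp [ 0.6126 -0.0555  0.2927] press [-0.0004  0.0014] yawx 100.25 tilt [ 0.    -0.002 -1.   ] w 0.701 F [-0.1 -0.2  0.1] q [ 0.37  0.67 -0.5   1.69  0.4   0.88 -0.12]
shift tool [-0.1316 -0.0391  0.0028]
```

View pics/p17.png

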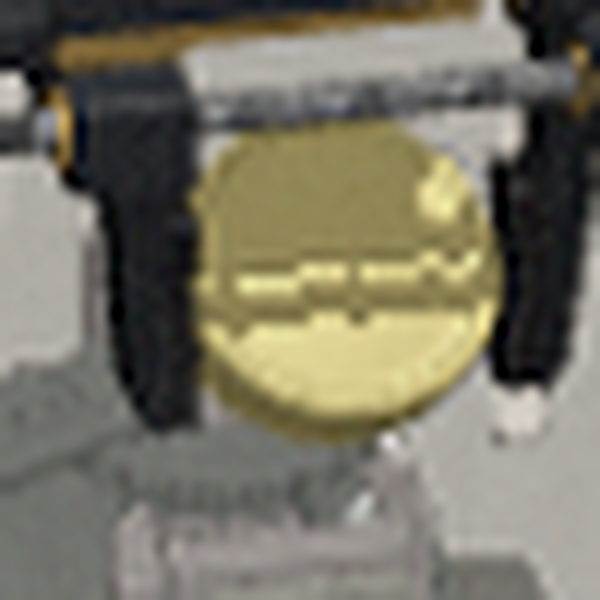

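Request:
jog_arm(
  series=[
    [-0.03,-0.01,0,0,120],
    [-0.045,-0.014,0,0,120],
    [-0.04,-0.012,0,0,120],
    [-0.017,-0.003,0.02,0,120],
    [0,0,0.04,0,120],
    [0,0,0.03,0,120],
    [0,0,0.005,0,120],
    [0,0,0,0,120],
  ],
)

```text
clock: 19.5
eef_pos: [0.5983, -0.1911, 0.1984]
eef_rot: [0.641, 0.768, 0.0, -0.0]
wrist_force: [1.5, 0.0, -0.6]
gripper_width: 0.706
```

Request:
jog_arm(
  series=[
    [0,0,0.005,0,120],
    [0,0,0.005,0,120],
    [0,0,0.005,0,120],
    [0,0,0.005,0,120],
    [0,0,0.005,0,120],
    [0,0,0.002,0,120],
    [0,0,0,0,120],
  ],
  newtons=4,
)

```text
clock: 20.38
eef_pos: [0.5982, -0.192, 0.1716]
eef_rot: [0.641, 0.768, 0.0, -0.0]
wrist_force: [-0.1, 0.6, 0.7]
gripper_width: 0.706
```

```bash
python3 look.py p18.png|head -2
```

```text
t 20.43 tcp [ 0.5982 -0.1921  0.1718] press [-0.0393 -0.1304] yawx 100.26 tilt [-0.  0. -1.] w 0.705 F [0.7 0.6 0.2] q [ 0.53  0.85 -0.41  1.69  0.49  0.7   0.04]
mask bbox [272 262  28  26 550] cen [285.15 274.34] ellipse ((285.0683288574219, 274.2534484863281), (23.632692337036133, 28.765291213989258), 73.28527069091797)
```

View pics/p18.png

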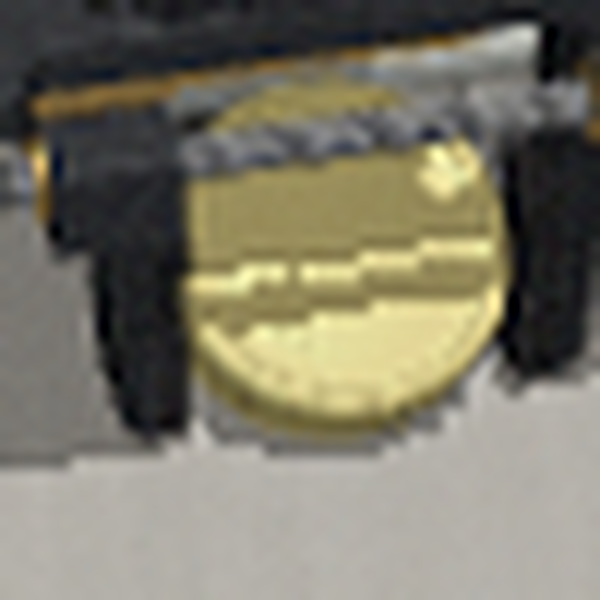

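Request:
jog_arm(
  series=[
    [0,0,0,0,40],
    [0,0,0,0,0],
    [0,0,0,0,0],
    [0,0,0,0,0],
  ],
)

```text
clock: 20.92
eef_pos: [0.5981, -0.1921, 0.1717]
eef_rot: [0.641, 0.767, -0.0, 0.0]
wrist_force: [-0.0, 0.6, -0.2]
gripper_width: 0.993
```

```bash
cat > tin.py <<'E'
import sys
from h import *
s=grab('side');plan(None)
st=readout.get_obs();p=np.array(st['eef_pos'])
u0,v0=[int(round(q)) for q in proj(s,[p[0],p[1],.011])]
x0,y0=u0-35,v0-35
b=cv2.resize(s['frame'][y0:y0+70,x0:x0+70],(600,600),interpolation=cv2.INTER_LANCZOS4);cv2.imwrite('pics/'+sys.argv[1],b[:,:,::-1])
hsv=cv2.cvtColor(s['frame'],cv2.COLOR_RGB2HSV)
m=cv2.inRange(hsv,(18,70,60),(35,255,255));k=np.zeros_like(m);k[y0:y0+70,x0:x0+70]=m[y0:y0+70,x0:x0+70]
n,l,stt,c=cv2.connectedComponentsWithStats(k);i=1+np.argmax(stt[1:,4]);x,y,ww,hh,_=stt[i]
X=onz(s,x+ww/2-.5,y+hh/2-.5,.011);print(stt[i],'centre bbox',X.round(4),'cen',onz(s,*c[i],.011).round(4))
plan(np.r_[X[:2],.169])
E
python3 tin.py p19.png
```

```text
t 20.98 tcp [ 0.5981 -0.1921  0.1717] press [-0.0394 -0.1303] yawx 100.26 tilt [-0.  0. -1.] w 0.999 F [0.2 0.2 0.1] q [ 0.53  0.85 -0.41  1.69  0.49  0.7   0.04]
[269 263  29  24 550] centre bbox [ 0.5967 -0.1747  0.011 ] cen [ 0.5973 -0.1759  0.011 ]
t 20.98 tcp [ 0.5981 -0.1921  0.1717] press [-0.0394 -0.1303] yawx 100.26 tilt [-0.  0. -1.] w 0.999 F [0.2 0.2 0.1] q [ 0.53  0.85 -0.41  1.69  0.49  0.7   0.04]
shift tool [0.0174 0.0017 0.0027]
```

View pics/p19.png

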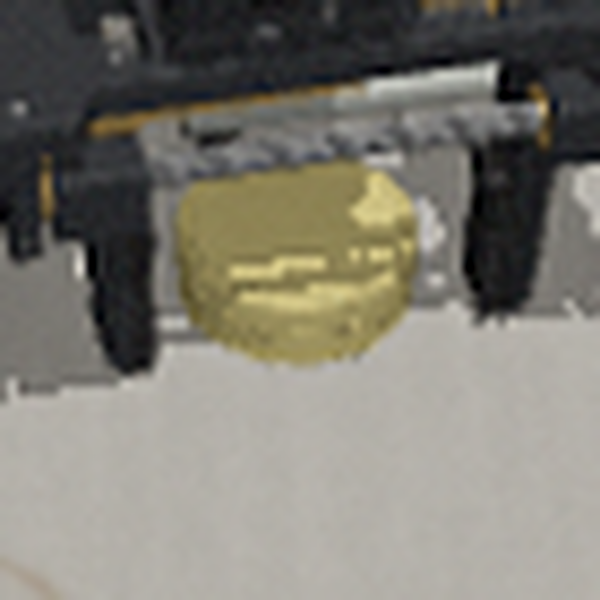

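```bash
python3 - <<'E'
from h import *
s=grab('side')
for c in [np.array([.598,-.178,.011]),np.array([.598,-.172,.011]),np.array([.598,-.165,.011])]:
    pts=np.array([proj(s,c+[.033*np.cos(a),.033*np.sin(a),k]) for a in np.linspace(0,6.28,90) for k in(-.011,.011)])
    print(c,pts.min(0).round(1),pts.max(0).round(1))
E
```

```text
[ 0.598 -0.178  0.011] [269.3 262.4] [298.2 289.1]
[ 0.598 -0.172  0.011] [269.2 260.8] [297.9 287.2]
[ 0.598 -0.165  0.011] [269.  258.9] [297.6 285.1]
```

Request:
jog_arm(
  series=[
    [0.01,0.0015,-0.003,0,0],
    [0.011,0.0015,-0.003,0,0],
    [0,0,0,0,0],
    [0,0,0,0,0],
  ],
)

```text
clock: 21.52
eef_pos: [0.5973, -0.1709, 0.1778]
eef_rot: [0.641, 0.768, -0.0, 0.0]
wrist_force: [0.0, -0.3, -0.6]
gripper_width: 1.002
```

```bash
python3 tin.py p20.png
```

```text
t 21.57 tcp [ 0.5973 -0.1712  0.1777] press [-0.0364 -0.1096] yawx 100.25 tilt [-0. -0. -1.] w 1.001 F [-0.4  0.7 -0.6] q [ 0.5   0.84 -0.42  1.71  0.48  0.7   0.01]
[269 262  29  25 582] centre bbox [ 0.5969 -0.173   0.011 ] cen [ 0.5969 -0.1735  0.011 ]
t 21.57 tcp [ 0.5973 -0.1712  0.1777] press [-0.0364 -0.1096] yawx 100.25 tilt [-0. -0. -1.] w 1.001 F [-0.4  0.7 -0.6] q [ 0.5   0.84 -0.42  1.71  0.48  0.7   0.01]
shift tool [-0.0017 -0.0007  0.0087]
```

View pics/p20.png

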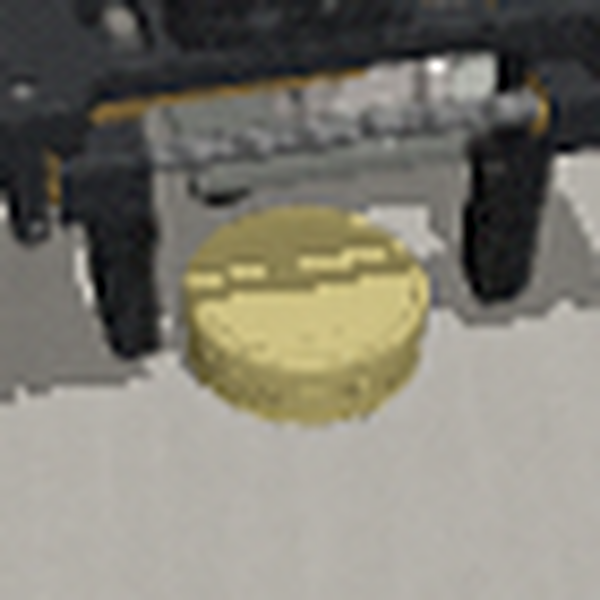

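Request:
jog_arm(
  series=[
    [0,0,0,0,60],
    [0,0,0,0,90],
    [0,0,0,0,110],
    [0,0,0,0,120],
    [0,0,0,0,120],
    [0,0,-0.01,0,120],
    [0,0,-0.03,0,120],
    [0,0,-0.04,0,120],
    [0,0,-0.01,0,120],
    [0,0,0,0,120],
  ],
  newtons=10,
)

```text
clock: 22.82
eef_pos: [0.5974, -0.171, 0.2682]
eef_rot: [0.641, 0.767, 0.0, 0.001]
wrist_force: [-0.1, 0.6, -0.9]
gripper_width: 0.724
```

Request:
jog_arm(
  series=[
    [0.017,0.012,0,0,120],
    [0.018,0.013,0,0,120],
    [0.0165,0.012,0,0,120],
    [0,0,0.015,0,120],
    [0,0,0,0,120],
    [0,0,0,0,120],
  ],
)

```text
clock: 23.58
eef_pos: [0.6242, -0.1147, 0.2522]
eef_rot: [0.642, 0.767, -0.001, -0.0]
wrist_force: [0.2, -0.2, -0.7]
gripper_width: 0.723
```

```bash
sed -i 's/\.1485/.167/' look.py; python3 look.py p21.png|head -2
```

```text
t 23.62 tcp [ 0.6244 -0.1147  0.2526] press [ 0.0005 -0.059 ] yawx 100.18 tilt [-0. -0. -1.] w 0.722 F [-0.8  0.1  0.5] q [ 0.43  0.75 -0.47  1.66  0.43  0.84 -0.04]
mask bbox [282 222  27  24 527] cen [294.73 233.26] ellipse ((294.7270812988281, 233.25906372070312), (22.642337799072266, 27.80730628967285), 95.30152130126953)
```

View pics/p21.png

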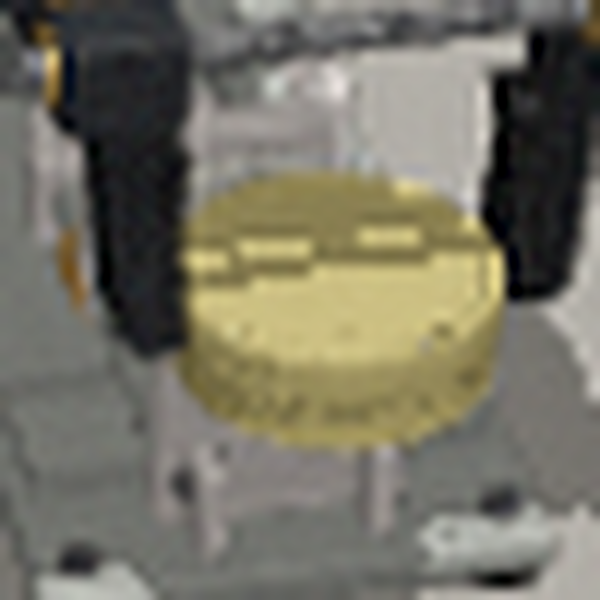

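```bash
python3 - <<'E'
from h import *
s=grab('side');st=readout.get_obs();p=np.array(st['eef_pos']);py=PR.T@(p[:2]-O)
hsv=cv2.cvtColor(s['frame'],cv2.COLOR_RGB2HSV)
m=cv2.inRange(hsv,(15,55,40),(38,255,255));sub=m[215:252,275:315];ys,xs=np.nonzero(sub);print('obs v',ys.min()+215,ys.max()+215,'u',xs.min()+275,xs.max()+275)
for dy in(-.008,-.004,0,.004,.008):
    c=np.r_[py,p[2]-.167]+[0,dy,0]
    P=np.array([proj(s,w(*(c+[.033*np.cos(a),.033*np.sin(a),k]))) for a in np.linspace(0,6.28,90) for k in(-.011,.011)])
    print(dy,P.min(0).round(1),P.max(0).round(1))
E
```

```text
obs v 222 245 u 281 309
-0.008 [280.4 222.5] [309.1 247. ]
-0.004 [279.9 221.6] [308.6 246. ]
0 [279.5 220.7] [308.1 244.9]
0.004 [279.1 219.8] [307.6 243.9]
0.008 [278.7 218.9] [307.1 242.8]
```

Request:
jog_arm(
  series=[
    [0,0,0.009,0,120],
    [0,0,0.005,0,120],
    [-0.0005,0,0.004,0,120],
    [0,0,0.004,0,120],
    [0.0005,0,0.004,0,120],
    [0.001,0,0.003,0,120],
    [0,0,0,0,120],
  ],
)

```text
clock: 24.55
eef_pos: [0.6243, -0.113, 0.2233]
eef_rot: [0.641, 0.767, -0.0, -0.0]
wrist_force: [0.9, -3.9, 0.9]
gripper_width: 0.721
```

```bash
python3 look.py p22.png|head -2
```

```text
t 24.6 tcp [ 0.6243 -0.1129  0.2234] press [ 0.0007 -0.0572] yawx 100.24 tilt [-0.    -0.001 -1.   ] w 0.721 F [ 1.1 -4.1  0.8] q [ 0.42  0.79 -0.45  1.66  0.45  0.79 -0.06]
mask bbox [281 228  28  28 610] cen [294.2  241.61] ellipse ((294.2259521484375, 241.59671020507812), (26.834259033203125, 27.250925064086914), 162.1796875)
```

View pics/p22.png

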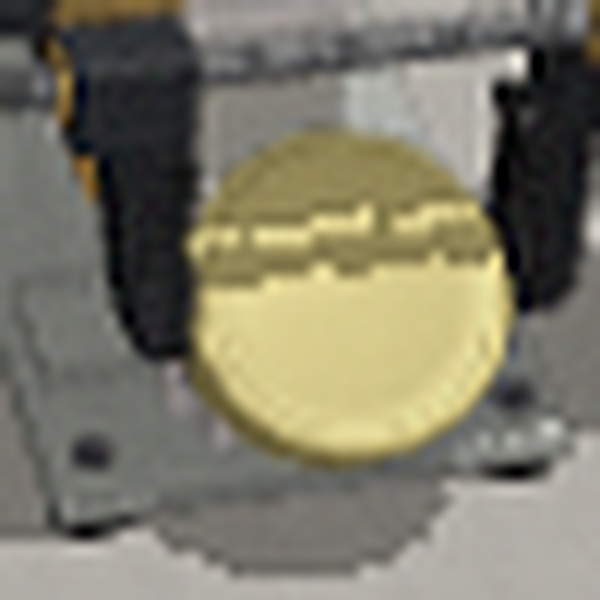

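Request:
jog_arm(
  series=[
    [0.0015,0,0.0025,0,120],
    [0.0015,0,0.0015,0,120],
    [0.0015,0,0.001,0,120],
    [0.0015,0,0.0005,0,120],
    [0,0,0,0,120],
  ],
)

```text
clock: 25.22
eef_pos: [0.6231, -0.1079, 0.2179]
eef_rot: [0.641, 0.767, -0.001, 0.0]
wrist_force: [1.4, -6.5, -0.4]
gripper_width: 0.723
```

```bash
python3 look.py p23.png|head -2
```

```text
t 25.27 tcp [ 0.6231 -0.1079  0.2179] press [ 0.0005 -0.052 ] yawx 100.21 tilt [-0.002 -0.001 -1.   ] w 0.722 F [ 0.9 -6.9  0.2] q [ 0.41  0.79 -0.45  1.67  0.45  0.78 -0.07]
mask bbox [281 229  27  28 606] cen [293.56 242.41] ellipse ((293.5806884765625, 242.42193603515625), (26.51375389099121, 27.305944442749023), 148.85037231445312)
```

View pics/p23.png

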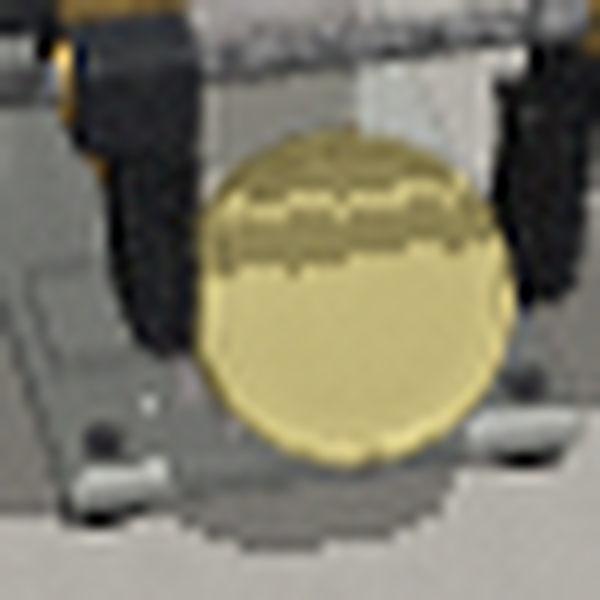

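Request:
jog_arm(
  series=[
    [0.0015,0,0.001,0,120],
    [0.0015,0,0.001,0,120],
    [0.0015,0,0,0,120],
    [0.0015,0,0,0,120],
    [0,0,0,0,120],
  ],
)

```text
clock: 25.9
eef_pos: [0.6223, -0.1045, 0.2159]
eef_rot: [0.642, 0.767, -0.002, 0.002]
wrist_force: [3.2, -12.5, -3.1]
gripper_width: 0.722
```

```bash
python3 look.py p24.png|head -2
```

```text
t 25.95 tcp [ 0.6223 -0.1045  0.2159] press [ 0.0003 -0.0486] yawx 100.11 tilt [-0.005 -0.001 -1.   ] w 0.719 F [  3.4 -13.   -1.7] q [ 0.4   0.79 -0.44  1.68  0.46  0.78 -0.08]
mask bbox [280 229  28  28 606] cen [293.22 242.53] ellipse ((293.23529052734375, 242.5351104736328), (26.473844528198242, 27.402835845947266), 149.95664978027344)
```

View pics/p24.png

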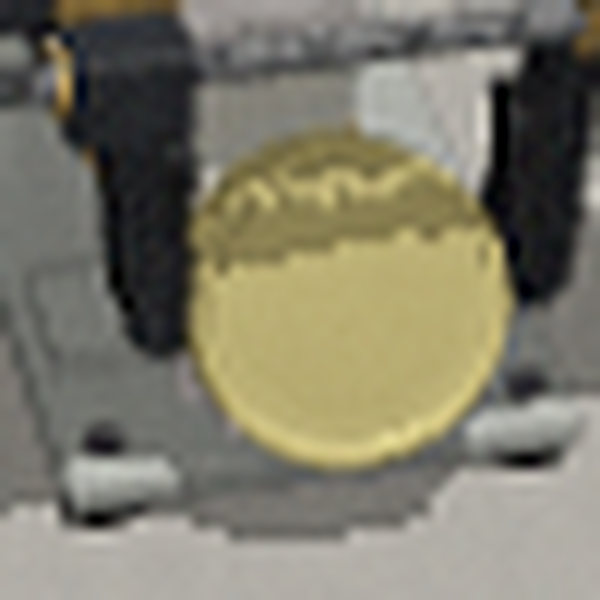

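Request:
jog_arm(
  series=[
    [-0.003,0,0,0,120],
    [-0.001,0,-0.02,0,120],
    [0,0,-0.03,0,120],
    [0,0,-0.02,0,120],
    [0.015,0,0,0,120],
    [0.02,0,0,0,120],
    [0.014,0,0,0,120],
    [0,0,0,0,120],
    [0,0,0,0,120],
  ],
)

```text
clock: 27.08
eef_pos: [0.6142, -0.057, 0.2858]
eef_rot: [0.641, 0.767, -0.0, -0.0]
wrist_force: [-1.2, -0.9, -0.1]
gripper_width: 0.72
```

```bash
sed -i 's/c0=np.r_\[py,p\[2\]-.167\]/c0=np.r_[py,p[2]-.1658]+[0,.0048,0]/' look.py; python3 look.py p25.png
```

```text
t 27.12 tcp [ 0.6143 -0.0573  0.2859] press [ 0.001  -0.0007] yawx 100.21 tilt [-0.001 -0.001 -1.   ] w 0.72 F [ 0.  -0.3 -1.4] q [ 0.37  0.68 -0.49  1.69  0.4   0.87 -0.12]
mask bbox [276 194  27  27 587] cen [289.05 207.03] ellipse ((289.05426025390625, 207.031982421875), (26.402666091918945, 26.49479103088379), 72.08059692382812)
40 u 273.1 301.6 v 191.8 220.5 h 28.7
50 u 273.1 301.6 v 191.9 220.2 h 28.3
60 u 273.0 301.6 v 192.5 220.0 h 27.5
70 u 273.0 301.6 v 192.0 220.4 h 28.5
80 u 273.0 301.6 v 191.8 220.4 h 28.7
90 u 273.0 301.6 v 192.1 220.0 h 28.0
100 u 273.0 301.6 v 192.7 219.2 h 26.5
110 u 273.0 301.6 v 193.8 218.0 h 24.2
120 u 273.1 301.6 v 195.3 216.5 h 21.2
130 u 273.1 301.5 v 197.1 214.8 h 17.7
crop origin 260 181
```

View pics/p25.png

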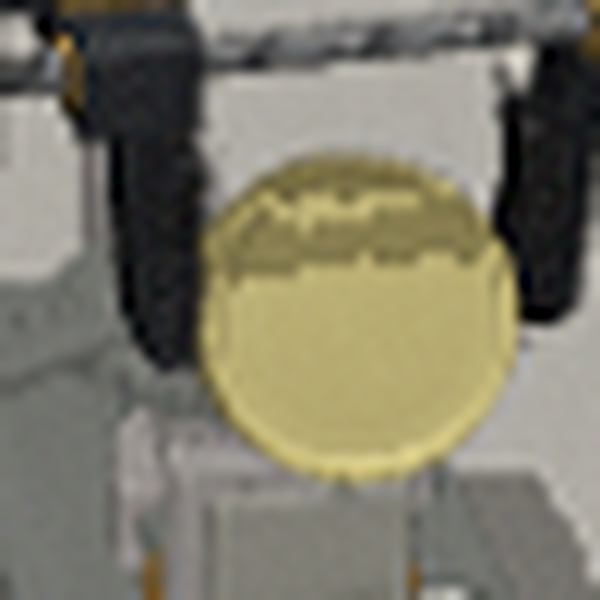

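```bash
python3 - <<'E'
from h import *
s=grab('side')
for p in [(-22,18,66),(22,18,66),(-27,-18,64),(27,-18,64),(-27,-32,64),(27,-32,64),(-21,-32,20),(-55,-50,14),(55,-50,14)]:
    print(p,np.round(proj(s,w(*np.array(p)/1e3)),1))
im=cv2.resize(s['frame'][185:275,250:340],(600,600),interpolation=cv2.INTER_LANCZOS4);cv2.imwrite('pics/p26.png',im[:,:,::-1])
E
```

```text
(-22, 18, 66) [276.4 222.6]
(22, 18, 66) [293.3 220.4]
(-27, -18, 64) [277.9 231.7]
(27, -18, 64) [299.2 228.9]
(-27, -32, 64) [279.3 235. ]
(27, -32, 64) [300.8 232.1]
(-21, -32, 20) [281.3 249.1]
(-55, -50, 14) [269.5 257.5]
(55, -50, 14) [312.8 251.2]
```

View pics/p26.png

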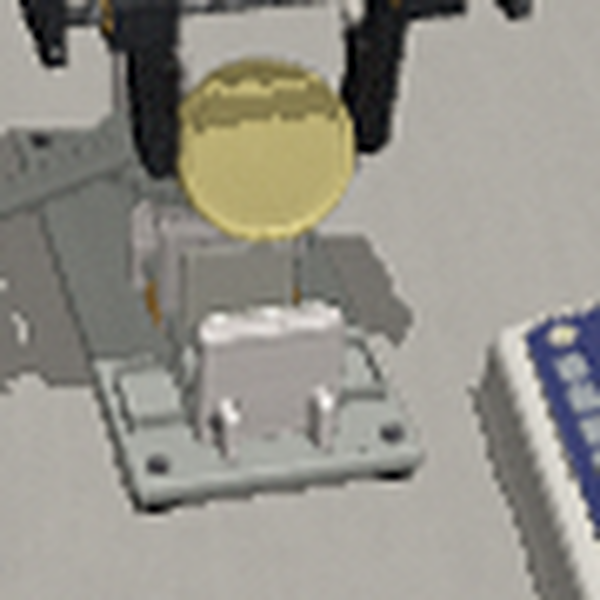

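Request:
jog_arm(
  series=[
    [0,-0.002,0.015,0,120],
    [0,0,0.015,0,120],
    [0,0,0.01,0,120],
    [0,0,0.005,0,120],
    [0,0,0.004,0,120],
    [0,0,0,0,120],
  ],
)

```text
clock: 27.92
eef_pos: [0.6107, -0.0527, 0.236]
eef_rot: [0.64, 0.768, 0.0, -0.004]
wrist_force: [-6.5, 8.6, 7.6]
gripper_width: 0.715
```

```bash
python3 look.py p27.png|sed -n '1,2p;6,8p'
```

```text
t 27.98 tcp [ 0.6107 -0.0528  0.2361] press [-0.0017  0.0044] yawx 100.43 tilt [ 0.006 -0.004 -1.   ] w 0.72 F [-5.8  9.6  5.8] q [ 0.35  0.74 -0.47  1.72  0.44  0.79 -0.15]
mask bbox [274 207  26  25 537] cen [286.08 219.4 ] ellipse ((286.0924987792969, 219.37945556640625), (24.897802352905273, 25.79774284362793), 80.73086547851562)
70 u 271.3 299.1 v 208.3 236.0 h 27.8
80 u 271.3 299.1 v 208.2 236.0 h 27.8
90 u 271.3 299.1 v 208.5 235.5 h 26.9
```

View pics/p27.png

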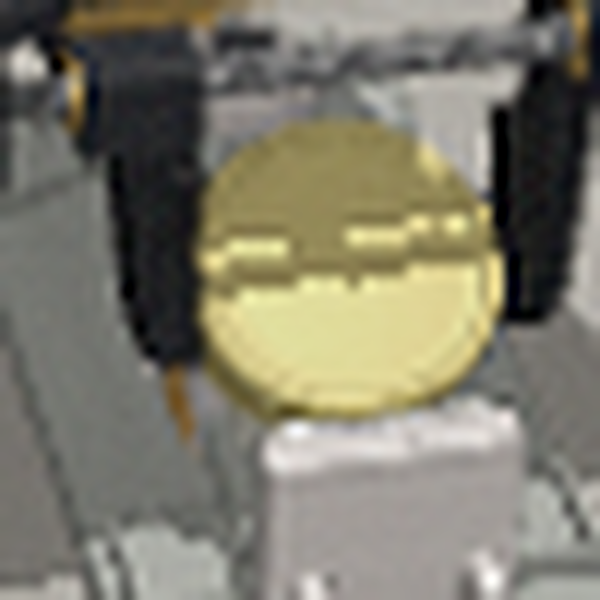

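Request:
jog_arm(
  series=[
    [0.002,0,-0.02,0,120],
    [0,0,-0.03,0,120],
    [0,0,-0.02,0,120],
    [-0.02,0.001,0,0,120],
    [-0.03,0.001,0,0,120],
    [-0.02,0,0,0,120],
    [0,0,0,0,120],
  ],
)

```text
clock: 28.85
eef_pos: [0.6261, -0.1263, 0.3061]
eef_rot: [0.643, 0.766, -0.001, -0.0]
wrist_force: [0.3, 0.1, -0.8]
gripper_width: 0.718
```

```bash
python3 look.py p28.png|sed -n '1,8p'
```

```text
t 28.9 tcp [ 0.6261 -0.1242  0.3064] press [ 0.0005 -0.0687] yawx 100.16 tilt [ 0.001 -0.001 -1.   ] w 0.718 F [ 0.2  0.4 -0.4] q [ 0.47  0.68 -0.5   1.62  0.38  0.94  0.01]
mask bbox [283 198  29  33 673] cen [296.68 212.62] ellipse ((296.6895751953125, 212.77877807617188), (27.870126724243164, 29.513504028320312), 5.175153732299805)
40 u 279.9 310.5 v 198.7 229.5 h 30.8
50 u 279.9 310.5 v 198.9 229.1 h 30.2
60 u 279.8 310.6 v 199.4 229.0 h 29.6
70 u 279.8 310.6 v 198.8 229.5 h 30.6
80 u 279.8 310.6 v 198.7 229.4 h 30.7
90 u 279.8 310.6 v 199.0 228.9 h 29.9
```

View pics/p28.png

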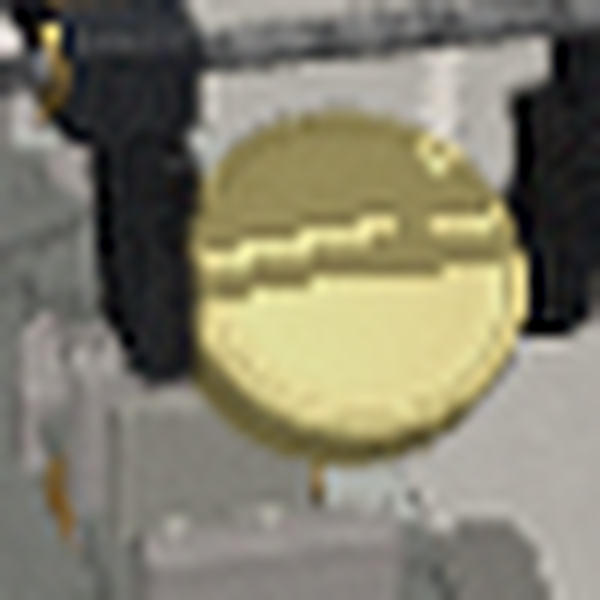

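Request:
jog_arm(
  series=[
    [0.004,0,0.025,0,120],
    [0,0,0.03,0,120],
    [0,0,0.02,0,120],
    [0,0,0.01,0,120],
    [0,0,0,0,120],
    [0.002,0,0.002,0,120],
    [0.002,0,0.002,0,120],
    [0.002,0,0.001,0,120],
    [0.002,0,0.001,0,120],
    [0,0,0,0,120],
  ],
)

```text
clock: 30.15
eef_pos: [0.6245, -0.1123, 0.2165]
eef_rot: [0.641, 0.767, -0.0, 0.001]
wrist_force: [0.3, -4.1, 0.5]
gripper_width: 0.715
```

```bash
python3 look.py p29.png|sed -n '1,8p'
```

```text
t 30.2 tcp [ 0.6245 -0.1123  0.2165] press [ 0.0011 -0.0566] yawx 100.23 tilt [-0.001  0.001 -1.   ] w 0.718 F [ 2.2 -4.3  1.8] q [ 0.41  0.8  -0.45  1.67  0.45  0.78 -0.06]
mask bbox [282 227  27  28 602] cen [294.34 240.72] ellipse ((294.37347412109375, 240.70166015625), (26.51410675048828, 27.16673469543457), 168.41680908203125)
40 u 278.2 307.0 v 228.2 257.3 h 29.0
50 u 278.2 307.1 v 228.6 256.7 h 28.2
60 u 278.2 307.1 v 228.6 257.2 h 28.5
70 u 278.1 307.1 v 228.3 257.4 h 29.1
80 u 278.1 307.1 v 228.3 257.2 h 28.9
90 u 278.1 307.1 v 228.8 256.5 h 27.8
```

View pics/p29.png

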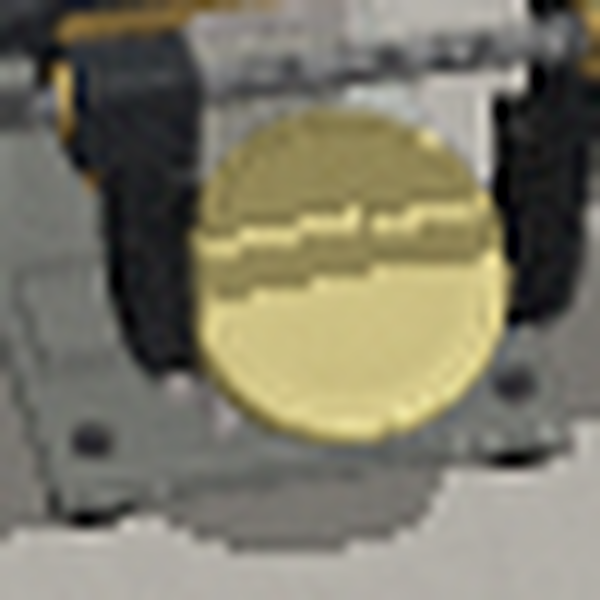

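Request:
jog_arm(
  series=[
    [0.0015,0,0.001,0,120],
    [0.0015,0,0.001,0,120],
    [0.0015,0,0.0005,0,120],
    [0.0015,0,0,0,120],
    [0.0015,0,0,0,120],
    [0.001,0,0,0,120],
    [0,0,0,0,120],
  ],
)

```text
clock: 31.08
eef_pos: [0.6229, -0.1063, 0.2136]
eef_rot: [0.642, 0.767, -0.001, 0.001]
wrist_force: [3.2, -9.9, -2.9]
gripper_width: 0.723
```

```bash
python3 look.py p30.png|sed -n '1,8p'
```

```text
t 31.12 tcp [ 0.6229 -0.1062  0.2136] press [ 0.0005 -0.0504] yawx 100.11 tilt [-0.004 -0.    -1.   ] w 0.718 F [  3.  -10.2  -0.8] q [ 0.4   0.8  -0.44  1.67  0.46  0.77 -0.08]
mask bbox [281 227  27  28 602] cen [293.37 240.65] ellipse ((293.3941345214844, 240.65975952148438), (26.304716110229492, 27.394790649414062), 153.5753936767578)
40 u 277.4 306.0 v 227.8 256.6 h 28.8
50 u 277.3 306.0 v 228.1 256.1 h 28.0
60 u 277.3 306.0 v 228.2 256.5 h 28.3
70 u 277.3 306.0 v 227.8 256.7 h 28.9
80 u 277.3 306.0 v 227.8 256.5 h 28.7
90 u 277.3 306.0 v 228.3 255.9 h 27.6
```

View pics/p30.png

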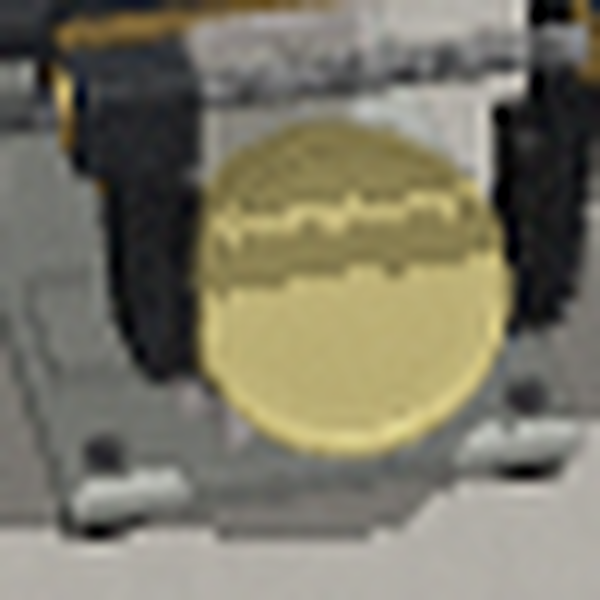

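Request:
jog_arm(
  series=[
    [0.002,0,0.001,0,120],
    [0.002,0,0,0,120],
    [0.002,0,0,0,120],
    [0.001,0,0,0,120],
    [0,0,0,0,120],
  ],
)

```text
clock: 31.75
eef_pos: [0.6219, -0.1012, 0.2129]
eef_rot: [0.642, 0.766, -0.002, 0.003]
wrist_force: [2.4, -14.5, -0.3]
gripper_width: 0.713
```

```bash
python3 look.py p31.png|sed -n '1,8p'
```

```text
t 31.8 tcp [ 0.6218 -0.1013  0.2129] press [ 0.0004 -0.0453] yawx 100.05 tilt [-0.007 -0.    -1.   ] w 0.717 F [  3.4 -13.7   0.5] q [ 0.39  0.79 -0.44  1.68  0.46  0.77 -0.09]
mask bbox [280 227  28  28 606] cen [293.13 240.69] ellipse ((293.1517028808594, 240.68658447265625), (26.5221004486084, 27.34495735168457), 141.77294921875)
40 u 276.8 305.3 v 226.9 255.5 h 28.7
50 u 276.8 305.3 v 227.2 255.0 h 27.9
60 u 276.8 305.3 v 227.3 255.4 h 28.2
70 u 276.7 305.3 v 226.9 255.7 h 28.8
80 u 276.7 305.4 v 226.9 255.4 h 28.5
90 u 276.7 305.3 v 227.4 254.8 h 27.5
```

View pics/p31.png

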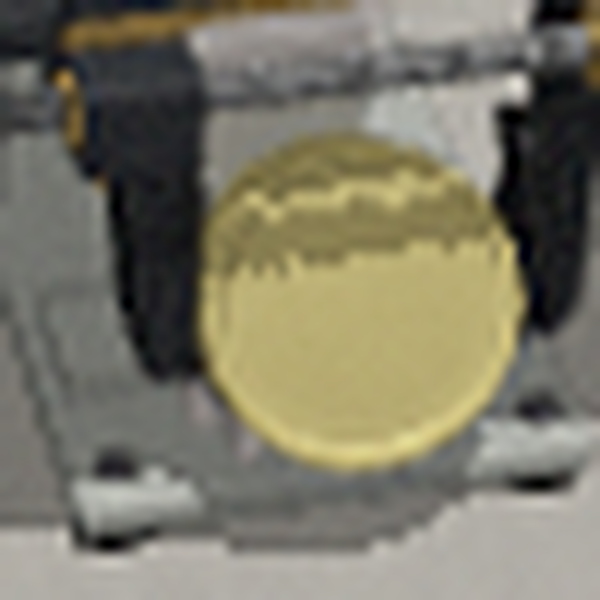

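Request:
jog_arm(
  series=[
    [-0.004,0,0,0,120],
    [-0.002,0,-0.02,0,120],
    [0,0,-0.03,0,120],
    [0,0,-0.02,0,120],
    [0.015,-0.001,0,0,120],
    [0.022,-0.001,0,0,120],
    [0.018,0,0,0,120],
    [0,0,0,0,120],
    [0,0,0,0,120],
  ],
)

```text
clock: 32.92
eef_pos: [0.6108, -0.0489, 0.2823]
eef_rot: [0.641, 0.767, -0.0, -0.0]
wrist_force: [-0.2, -0.4, -0.9]
gripper_width: 0.717
```

```bash
python3 look.py p32.png|sed -n '1,9p'
```

```text
t 32.98 tcp [ 0.6108 -0.0493  0.2824] press [-0.001   0.0077] yawx 100.21 tilt [-0.001 -0.001 -1.   ] w 0.72 F [-0.  -0.4 -0.5] q [ 0.36  0.68 -0.49  1.71  0.4   0.86 -0.13]
mask bbox [275 191  27  28 587] cen [287.5  204.35] ellipse ((287.49560546875, 204.3480224609375), (26.041696548461914, 26.99502944946289), 108.4436264038086)
40 u 271.5 299.7 v 191.4 219.9 h 28.4
50 u 271.5 299.8 v 191.6 219.6 h 28.0
60 u 271.5 299.8 v 192.1 219.4 h 27.3
70 u 271.4 299.8 v 191.6 219.8 h 28.2
80 u 271.4 299.8 v 191.4 219.8 h 28.4
90 u 271.4 299.8 v 191.7 219.4 h 27.7
100 u 271.4 299.8 v 192.4 218.6 h 26.2
```

View pics/p32.png

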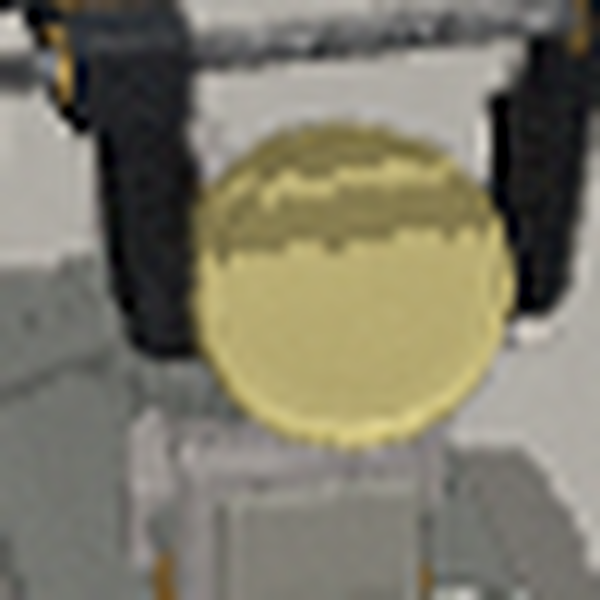

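Request:
jog_arm(
  series=[
    [0,0,0.015,0,120],
    [0,0,0.012,0,120],
    [0,0,0.008,0,120],
    [0,0,0.005,0,120],
    [0,0,0,0,120],
  ],
)

```text
clock: 33.6
eef_pos: [0.6107, -0.0486, 0.2423]
eef_rot: [0.641, 0.767, -0.0, -0.0]
wrist_force: [-0.9, -0.3, -0.2]
gripper_width: 0.715
```

```bash
python3 look.py p33.png|sed -n '1,9p'
```

```text
t 33.65 tcp [ 0.6108 -0.0485  0.2427] press [-0.0008  0.0086] yawx 100.26 tilt [ 0.  0. -1.] w 0.717 F [-0.5  0.5 -0.3] q [ 0.34  0.73 -0.47  1.72  0.44  0.79 -0.16]
mask bbox [274 205  27  27 569] cen [286.92 217.91] ellipse ((286.919921875, 217.90359497070312), (25.846637725830078, 26.313642501831055), 116.6266860961914)
40 u 271.4 299.0 v 205.0 232.9 h 27.9
50 u 271.4 299.0 v 205.2 232.5 h 27.3
60 u 271.3 299.1 v 205.6 232.5 h 26.9
70 u 271.3 299.1 v 205.1 232.9 h 27.8
80 u 271.3 299.1 v 205.0 232.8 h 27.8
90 u 271.3 299.1 v 205.4 232.3 h 27.0
100 u 271.3 299.1 v 206.1 231.5 h 25.4
```

View pics/p33.png

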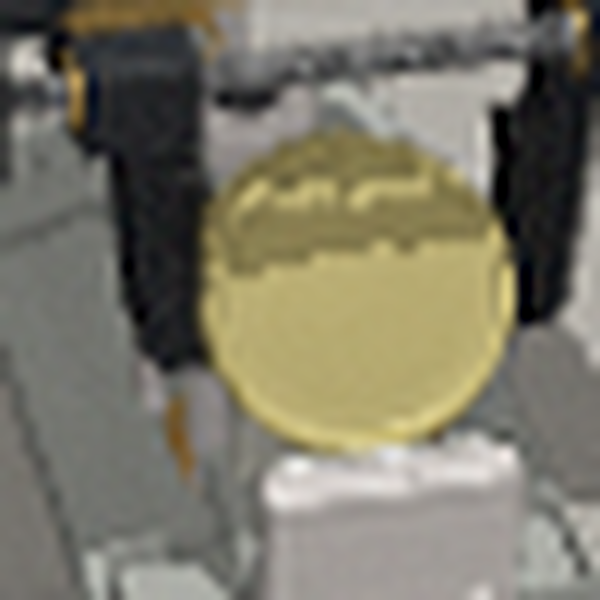

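Request:
jog_arm(
  series=[
    [0,0,0.003,0,120],
    [0,0,0.003,0,120],
    [0,0,0,0,120],
  ],
)

```text
clock: 34.02
eef_pos: [0.6106, -0.0486, 0.2365]
eef_rot: [0.641, 0.767, -0.0, -0.0]
wrist_force: [-0.4, -0.3, -1.0]
gripper_width: 0.714
```

Request:
jog_arm(
  series=[
    [-0.002,0,0,0,120],
    [-0.002,0,0,0,120],
    [-0.002,0,0,0,120],
    [0,0,0,0,120],
  ],
)

```text
clock: 34.52
eef_pos: [0.6119, -0.0538, 0.2369]
eef_rot: [0.641, 0.768, 0.0, -0.0]
wrist_force: [-1.3, 2.8, 2.1]
gripper_width: 0.714
```

```bash
python3 look.py p34.png|sed -n '1,9p'
```

```text
t 34.58 tcp [ 0.6119 -0.0537  0.2369] press [-0.0007  0.0032] yawx 100.29 tilt [ 0.001  0.    -1.   ] w 0.716 F [-1.   3.5  1.8] q [ 0.34  0.74 -0.46  1.72  0.44  0.79 -0.15]
mask bbox [275 208  27  25 531] cen [287.41 219.88] ellipse ((287.4223327636719, 219.88006591796875), (23.673677444458008, 26.97898292541504), 86.0092544555664)
40 u 271.9 299.5 v 208.1 236.0 h 27.9
50 u 271.8 299.6 v 208.3 235.6 h 27.3
60 u 271.8 299.6 v 208.7 235.7 h 27.0
70 u 271.8 299.6 v 208.2 236.0 h 27.8
80 u 271.8 299.6 v 208.1 235.9 h 27.8
90 u 271.8 299.6 v 208.5 235.4 h 27.0
100 u 271.8 299.6 v 209.2 234.6 h 25.3
```

View pics/p34.png

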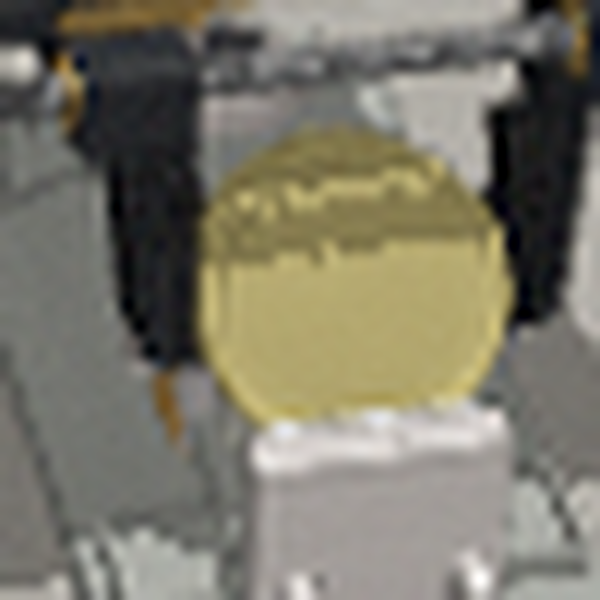

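Request:
jog_arm(
  series=[
    [-0.001,0,0.001,0,120],
    [-0.0015,0,0.001,0,120],
    [-0.0015,0,0.001,0,120],
    [-0.0015,0,0.001,0,120],
    [0,0,0,0,120],
  ],
)

```text
clock: 35.2
eef_pos: [0.6128, -0.0604, 0.2325]
eef_rot: [0.641, 0.767, -0.0, 0.0]
wrist_force: [-0.2, 1.2, -0.6]
gripper_width: 0.714
```

```bash
python3 look.py p35.png|sed -n '1,9p'
```

```text
t 35.25 tcp [ 0.6128 -0.0604  0.2325] press [-0.001  -0.0034] yawx 100.23 tilt [-0. -0. -1.] w 0.715 F [ 2.1  2.2 -0.8] q [ 0.35  0.75 -0.46  1.71  0.44  0.78 -0.15]
mask bbox [275 210  27  24 473] cen [287.63 221.6 ] ellipse ((287.6578063964844, 221.66119384765625), (21.69239616394043, 27.397296905517578), 81.32166290283203)
40 u 272.4 300.1 v 211.0 239.0 h 28.0
50 u 272.3 300.1 v 211.3 238.6 h 27.4
60 u 272.3 300.2 v 211.6 238.7 h 27.1
70 u 272.3 300.2 v 211.1 239.0 h 27.9
80 u 272.2 300.2 v 211.0 238.9 h 27.9
90 u 272.2 300.2 v 211.4 238.4 h 27.0
100 u 272.2 300.2 v 212.2 237.5 h 25.4
```

View pics/p35.png

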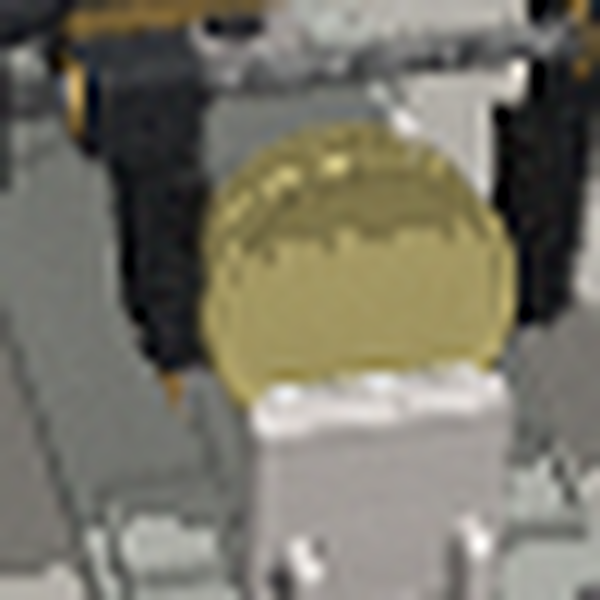

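Request:
jog_arm(
  series=[
    [-0.001,0,0.002,0,120],
    [0.001,0,0.002,0,120],
    [0.001,0,0.002,0,120],
    [0,0,0.002,0,120],
    [0,0,0.001,0,120],
    [0,0,0,0,120],
  ],
)

```text
clock: 36.0
eef_pos: [0.6126, -0.0591, 0.2236]
eef_rot: [0.641, 0.767, -0.0, 0.0]
wrist_force: [-0.1, 0.4, 0.1]
gripper_width: 0.717
```

```bash
python3 look.py p36.png|sed -n '1,9p'
```

```text
t 36.05 tcp [ 0.6127 -0.059   0.2237] press [-0.0009 -0.0021] yawx 100.25 tilt [-0. -0. -1.] w 0.716 F [-0.7  0.1 -1.3] q [ 0.34  0.76 -0.45  1.72  0.45  0.77 -0.15]
mask bbox [275 213  27  24 415] cen [287.27 223.27] ellipse ((287.272216796875, 223.64492797851562), (20.260087966918945, 27.565147399902344), 75.84785461425781)
40 u 272.3 299.8 v 213.7 241.5 h 27.8
50 u 272.2 299.9 v 213.9 241.1 h 27.2
60 u 272.2 299.9 v 214.2 241.2 h 27.1
70 u 272.1 299.9 v 213.7 241.6 h 27.8
80 u 272.1 299.9 v 213.7 241.4 h 27.7
90 u 272.1 299.9 v 214.1 240.9 h 26.8
100 u 272.1 299.9 v 214.8 240.0 h 25.2
```

View pics/p36.png

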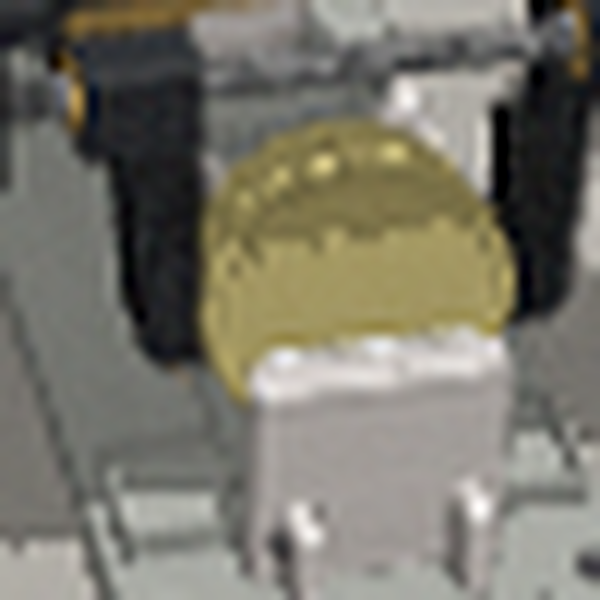

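Nearly upright, no contact yet. Lower on to the rods.

Request:
jog_arm(
  series=[
    [0,0,0.002,0,120],
    [0,0,0.0015,0,120],
    [0,0,0,0,120],
  ],
)

```text
clock: 36.42
eef_pos: [0.6126, -0.0589, 0.22]
eef_rot: [0.641, 0.768, -0.0, -0.0]
wrist_force: [-0.1, 0.5, -0.5]
gripper_width: 0.717
```

Request:
jog_arm(
  series=[
    [0,0,0.0015,0,120],
    [0,0,0.0015,0,120],
    [0,0,0,0,120],
  ],
)

```text
clock: 36.8
eef_pos: [0.6125, -0.0589, 0.217]
eef_rot: [0.641, 0.767, -0.0, -0.0]
wrist_force: [-0.7, 0.0, -1.0]
gripper_width: 0.718
```

```bash
python3 look.py p37.png|sed -n '1,9p'
```

```text
t 36.85 tcp [ 0.6126 -0.0589  0.2171] press [-0.0009 -0.0019] yawx 100.26 tilt [ 0. -0. -1.] w 0.719 F [ 1.1  0.3 -0.5] q [ 0.34  0.77 -0.45  1.72  0.46  0.76 -0.16]
mask bbox [275 215  27  24 364] cen [286.98 224.59] ellipse ((287.0837707519531, 225.43832397460938), (19.689329147338867, 27.218008041381836), 70.4051513671875)
40 u 272.2 299.7 v 215.8 243.6 h 27.7
50 u 272.2 299.7 v 216.1 243.2 h 27.1
60 u 272.1 299.8 v 216.3 243.3 h 27.0
70 u 272.1 299.8 v 215.9 243.6 h 27.7
80 u 272.1 299.8 v 215.9 243.5 h 27.6
90 u 272.1 299.8 v 216.3 243.0 h 26.7
100 u 272.1 299.8 v 217.0 242.1 h 25.0
```

View pics/p37.png

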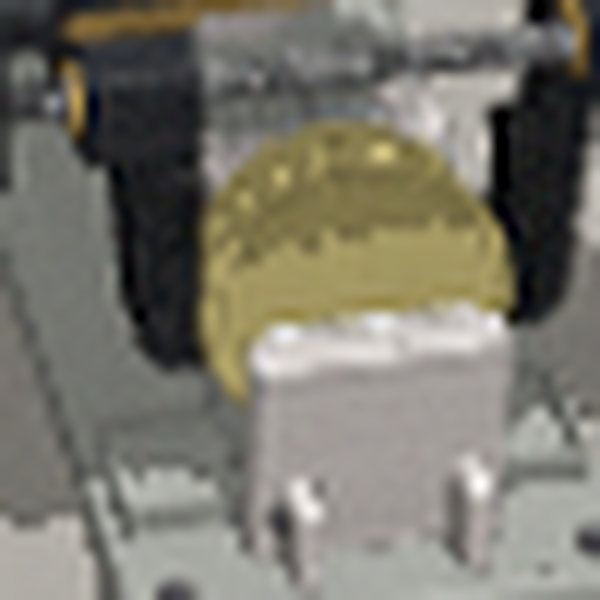

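Request:
jog_arm(
  series=[
    [0,0,0.0015,0,120],
    [0,0,0.0015,0,120],
    [0,0,0,0,120],
  ],
)

```text
clock: 37.22
eef_pos: [0.6126, -0.0589, 0.214]
eef_rot: [0.641, 0.767, -0.0, -0.0]
wrist_force: [0.6, -0.8, 0.3]
gripper_width: 0.716
```

Request:
jog_arm(
  series=[
    [0,0,0.0015,0,120],
    [0,0,0.001,0,120],
    [0,0,0,0,120],
  ],
)

```text
clock: 37.6
eef_pos: [0.6128, -0.0589, 0.2121]
eef_rot: [0.641, 0.767, 0.0, 0.0]
wrist_force: [-0.9, -0.5, 3.6]
gripper_width: 0.713
```

```bash
python3 look.py p38.png|sed -n '1,9p'
```

```text
t 37.65 tcp [ 0.6128 -0.0589  0.212 ] press [-0.0007 -0.002 ] yawx 100.26 tilt [-0.  0. -1.] w 0.717 F [-0.7 -0.4  3.6] q [ 0.34  0.78 -0.44  1.72  0.46  0.75 -0.16]
mask bbox [275 217  27  23 322] cen [286.65 225.58] ellipse ((286.8553161621094, 227.0079345703125), (19.52366828918457, 26.31900978088379), 70.59915924072266)
40 u 272.3 299.7 v 217.5 245.2 h 27.7
50 u 272.2 299.7 v 217.8 244.8 h 27.0
60 u 272.2 299.8 v 218.0 245.0 h 27.0
70 u 272.2 299.7 v 217.6 245.3 h 27.7
80 u 272.2 299.8 v 217.6 245.1 h 27.6
90 u 272.2 299.7 v 218.0 244.6 h 26.6
100 u 272.2 299.8 v 218.7 243.7 h 24.9
```

View pics/p38.png

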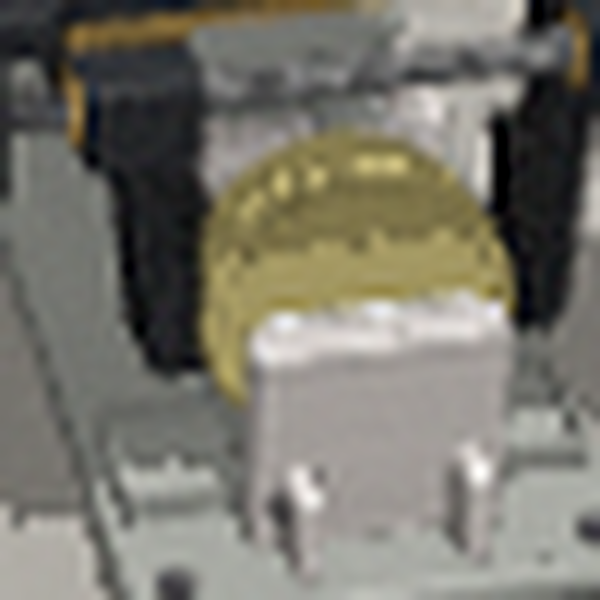

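Request:
jog_arm(
  series=[
    [0,0,0.0005,0,120],
    [0,0,0,0,100],
    [0,0,0,0,75],
    [0,0,0,0,50],
    [0,0,0,0,20],
    [0,0,0,0,0],
    [0,0,0,0,0],
  ],
  newtons=3,
)

```text
clock: 38.52
eef_pos: [0.6125, -0.0588, 0.211]
eef_rot: [0.641, 0.768, -0.0, -0.0]
wrist_force: [0.2, -0.2, -0.7]
gripper_width: 1.0
```

```bash
python3 look.py p39.png|sed -n '1,9p'
```

```text
t 38.58 tcp [ 0.6126 -0.0588  0.2111] press [-0.001  -0.0019] yawx 100.26 tilt [ 0. -0. -1.] w 1.003 F [ 0.4 -0.4 -0.3] q [ 0.34  0.78 -0.44  1.72  0.46  0.75 -0.16]
mask bbox [275 217  27  23 322] cen [286.57 225.73] ellipse ((286.8287048339844, 227.04124450683594), (19.009061813354492, 26.71139907836914), 70.21424102783203)
40 u 272.2 299.6 v 217.8 245.5 h 27.7
50 u 272.1 299.6 v 218.1 245.1 h 27.0
60 u 272.1 299.6 v 218.3 245.3 h 27.0
70 u 272.1 299.6 v 217.9 245.6 h 27.7
80 u 272.0 299.6 v 217.9 245.4 h 27.5
90 u 272.0 299.6 v 218.3 244.9 h 26.6
100 u 272.0 299.6 v 219.1 244.0 h 24.9
```

View pics/p39.png

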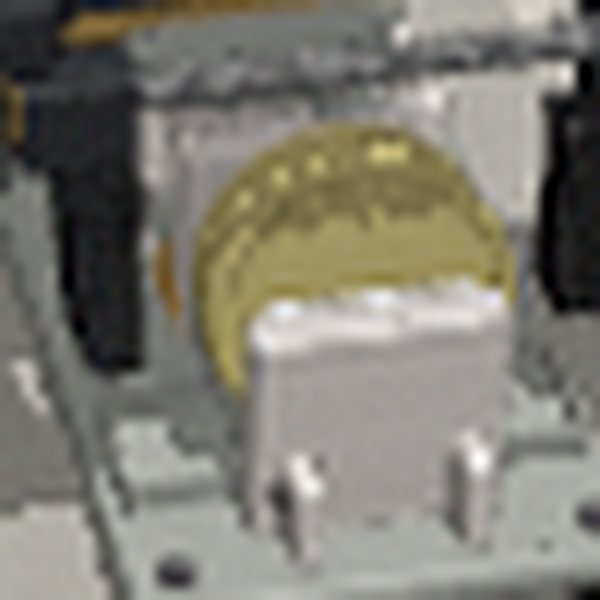

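Request:
jog_arm(
  series=[
    [0,0,-0.015,0,0],
    [0,0,-0.03,0,0],
    [0,0,-0.035,0,0],
    [0,0,-0.01,-0.17,0],
    [0,0,0,-0.18,0],
    [0,0,0,-0.18,0],
    [0,0,0,-0.18,0],
    [0,0,0,-0.18,0],
    [0,0,0,-0.18,0],
    [0,0,0,-0.18,0],
  ],
)

```text
clock: 39.83
eef_pos: [0.6127, -0.059, 0.3023]
eef_rot: [0.068, 0.998, -0.0, 0.0]
wrist_force: [0.1, -0.4, 0.9]
gripper_width: 0.998
```

Request:
jog_arm(
  series=[
    [0,0,0,-0.18,0],
    [0,0,0,-0.18,0],
    [0,0,0,-0.18,0],
    [0,0,0,-0.18,0],
    [0,0,0,-0.03,0],
    [0,0,0,0,0],
  ],
)

```text
clock: 40.58
eef_pos: [0.6127, -0.059, 0.3016]
eef_rot: [-0.298, 0.955, -0.0, 0.0]
wrist_force: [0.1, 0.3, 0.0]
gripper_width: 0.997
```

```bash
python3 - <<'E'
from h import *
plan(np.r_[w(-.1085,.0555,0)[:2],.244])
s=grab('side');f=grab('top')
cv2.imwrite('pics/p40.png',np.hstack([cv2.resize(s['frame'][185:275,230:320],(400,400),interpolation=cv2.INTER_CUBIC),cv2.resize(f['frame'][160:250,230:320],(400,400),interpolation=cv2.INTER_CUBIC)])[:,:,::-1])
E
```

```text
t 40.58 tcp [ 0.6127 -0.059   0.3016] press [-0.0009 -0.0021] yawx -145.32 tilt [-0. -0. -1.] w 0.997 F [0.1 0.3 0. ] q [ 0.65  0.81 -0.95  1.67  0.74  1.06  1.64]
shift tool [0.0745 0.0967 0.0576]
```

View pics/p40.png

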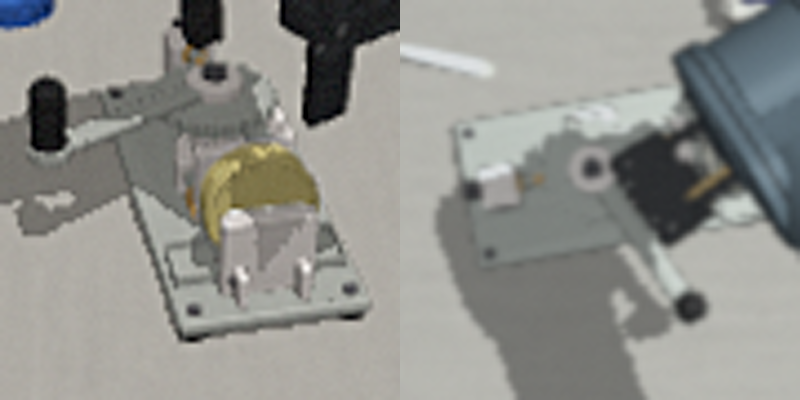

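Request:
jog_arm(
  series=[
    [0.02,0.026,0,0,0],
    [0.03,0.039,0,0,0],
    [0.0245,0.0317,0,0,0],
    [0,0,0,0,0],
    [0,0,0,0,0],
  ],
)

```text
clock: 41.3
eef_pos: [0.4971, -0.0224, 0.3016]
eef_rot: [-0.299, 0.954, -0.0, 0.001]
wrist_force: [-0.2, 0.4, -0.0]
gripper_width: 0.999
```

```bash
python3 - <<'E'
from h import *
plan(np.r_[w(-.1085,.0555,0)[:2],.244])
s=grab('side')
cv2.imwrite('pics/p41.png',cv2.resize(s['frame'][120:250,190:320],(600,600),interpolation=cv2.INTER_CUBIC)[:,:,::-1])
E
```

```text
t 41.3 tcp [ 0.4971 -0.0224  0.3016] press [-0.1079  0.0549] yawx -145.23 tilt [-0.001 -0.001 -1.   ] w 0.999 F [-0.2  0.4 -0. ] q [ 0.72  0.66 -1.01  1.98  0.72  0.91  1.51]
shift tool [0.0003 0.0009 0.0576]
```

View pics/p41.png

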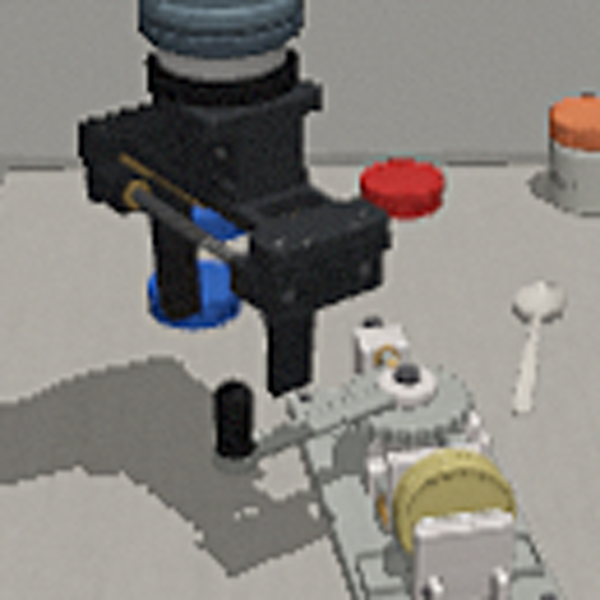

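Request:
jog_arm(
  series=[
    [0,0.001,0.02,0,0],
    [0,0,0.025,0,0],
    [0,0,0.0125,0,0],
    [0,0,0,0,80],
    [0,0,0,0,160],
    [0,0,0,0,220],
    [0,0,0,0,220],
    [0,0,0,0,220],
  ],
  newtons=20,
)

```text
clock: 42.35
eef_pos: [0.4957, -0.0214, 0.244]
eef_rot: [-0.299, 0.954, -0.0, 0.0]
wrist_force: [-0.6, 0.3, -0.8]
gripper_width: 0.457
```

```bash
cat > lev.py <<'E'
from h import *
plan(None);s=readout.get_obs();p=np.array(s['eef_pos']);q=PR.T@(p[:2]-O)-[0,.105]
a=np.arctan2(q[1],-q[0])+np.radians(25);print('lever from tcp',a.round(4),'R',np.hypot(*q).round(4))
E
python3 lev.py; python3 - <<'E'
from h import *
s=grab('side')
cv2.imwrite('pics/p42.png',cv2.resize(s['frame'][140:270,190:320],(600,600),interpolation=cv2.INTER_CUBIC)[:,:,::-1])
E
```

```text
t 42.35 tcp [ 0.4957 -0.0214  0.244 ] press [-0.1091  0.0562] yawx -145.16 tilt [-0. -0. -1.] w 0.457 F [-0.6  0.3 -0.8] q [ 0.66  0.74 -0.92  2.01  0.82  0.82  1.43]
lever from tcp 0.0154 R 0.1195
```

View pics/p42.png

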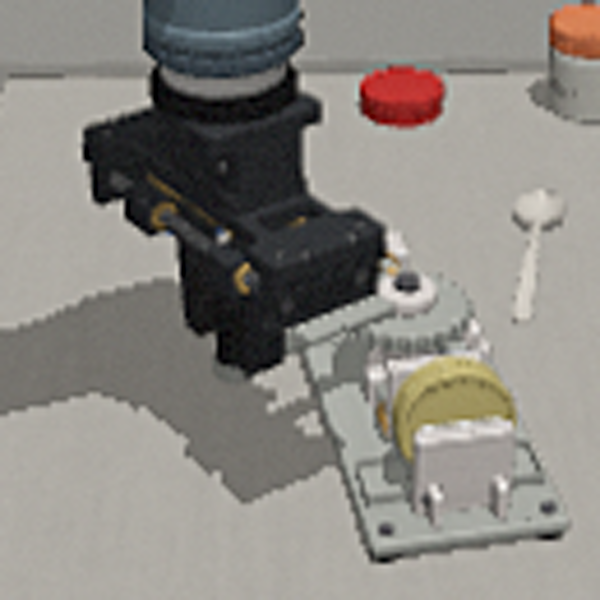

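Request:
jog_arm(
  series=[
    [0,0,0,0,220],
    [0,0,0,0,220],
    [0,0,0,0,220],
    [0,0,0,0,220],
  ],
)

```text
clock: 42.9
eef_pos: [0.4959, -0.0217, 0.2437]
eef_rot: [-0.299, 0.954, -0.0, 0.0]
wrist_force: [1.1, -3.9, 0.6]
gripper_width: 0.225
```

```bash
python3 lev.py
```

```text
t 42.9 tcp [ 0.4959 -0.0217  0.2437] press [-0.109   0.0558] yawx -145.18 tilt [ 0.    -0.001 -1.   ] w 0.225 F [ 1.1 -3.9  0.6] q [ 0.66  0.74 -0.92  2.01  0.82  0.82  1.43]
lever from tcp 0.0122 R 0.1196
```

Request:
jog_arm(
  series=[
    [-0.0003,0.0085,0,0.071,220],
    [-0.0003,0.0085,0,0.071,220],
    [-0.0003,0.0085,0,0.071,220],
    [-0.0003,0.0085,0,0.071,220],
    [-0.0003,0.0085,0,0.071,220],
    [-0.0003,0.0085,0,0.071,220],
    [-0.0003,0.0085,0,0.071,220],
    [-0.0003,0.0085,0,0.071,220],
    [0,0,0,0,220],
  ],
)

```text
clock: 44.02
eef_pos: [0.4748, 0.0425, 0.2438]
eef_rot: [-0.02, 1.0, -0.0, 0.001]
wrist_force: [4.2, -3.9, -2.0]
gripper_width: 0.227
```

```bash
python3 lev.py
```

```text
t 44.02 tcp [0.4748 0.0425 0.2438] press [-0.118   0.1228] yawx -177.72 tilt [-0.001 -0.    -1.   ] w 0.227 F [ 4.2 -3.9 -2. ] q [ 0.45  0.66 -0.81  2.06  0.73  0.73  0.79]
lever from tcp 0.5857 R 0.1193
```

Request:
jog_arm(
  series=[
    [-0.0003,0.0085,0,0.071,220],
    [-0.0003,0.0085,0,0.071,220],
    [-0.0003,0.0085,0,0.071,220],
    [-0.0003,0.0085,0,0.071,220],
    [-0.0003,0.0085,0,0.071,220],
    [-0.0003,0.0085,0,0.071,220],
    [0,0,0,0,220],
  ],
)

```text
clock: 44.9
eef_pos: [0.4838, 0.0916, 0.2437]
eef_rot: [0.192, 0.981, -0.001, 0.001]
wrist_force: [3.2, -5.7, 0.8]
gripper_width: 0.226
```

```bash
python3 lev.py
```

```text
t 44.9 tcp [0.4838 0.0916 0.2437] press [-0.1003  0.1694] yawx 157.83 tilt [-0.002 -0.001 -1.   ] w 0.226 F [ 3.2 -5.7  0.8] q [ 0.28  0.64 -0.71  2.02  0.64  0.71  0.34]
lever from tcp 1.0072 R 0.1192
```

Request:
jog_arm(
  series=[
    [-0.0001,0.005,0,0.042,220],
    [-0.0001,0.005,0,0.042,220],
    [-0.0001,0.005,0,0.042,220],
    [0,0.0018,0,0.015,220],
    [0,0,0,0,220],
    [0,0,0,0,220],
  ],
)

```text
clock: 45.65
eef_pos: [0.491, 0.1061, 0.2437]
eef_rot: [0.261, 0.965, -0.001, 0.001]
wrist_force: [3.7, -5.3, -0.9]
gripper_width: 0.224
```

```bash
python3 lev.py; python3 - <<'E'
from h import *
s=grab('side');f=grab('top')
cv2.imwrite('pics/p43.png',np.hstack([cv2.resize(s['frame'][165:275,210:320],(400,400),interpolation=cv2.INTER_CUBIC),cv2.resize(f['frame'][160:250,230:320],(400,400),interpolation=cv2.INTER_CUBIC)])[:,:,::-1])
E
```

```text
t 45.65 tcp [0.491  0.1061 0.2437] press [-0.0906  0.1824] yawx 149.76 tilt [-0.002 -0.001 -1.   ] w 0.224 F [ 3.7 -5.3 -0.9] q [ 0.22  0.64 -0.67  2.    0.62  0.71  0.21]
lever from tcp 1.1436 R 0.1191
```

View pics/p43.png

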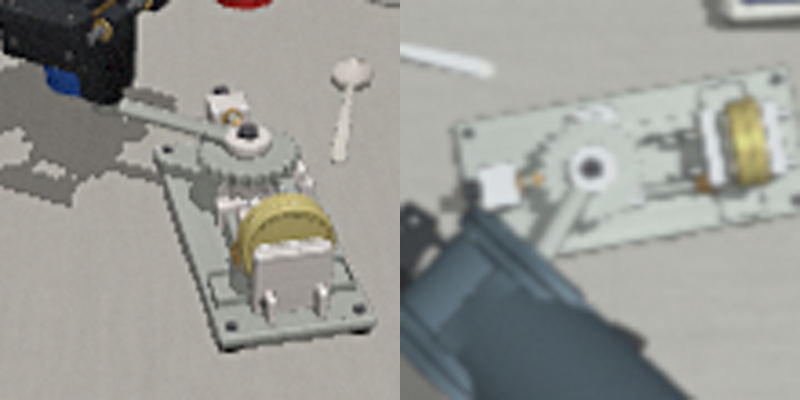

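Request:
jog_arm(
  series=[
    [0,0.001,0,0.008,220],
    [0,0,0,0,220],
    [0,0,0,0,220],
  ],
)

```text
clock: 46.12
eef_pos: [0.4914, 0.1069, 0.2437]
eef_rot: [0.265, 0.964, -0.001, 0.001]
wrist_force: [3.7, -6.6, 0.3]
gripper_width: 0.225
```

```bash
python3 lev.py; python3 - <<'E'
from h import *
s=grab('side');f=grab('top')
cv2.imwrite('pics/p44.png',np.hstack([cv2.resize(s['frame'][200:275,245:320],(400,400),interpolation=cv2.INTER_CUBIC),cv2.resize(f['frame'][150:260,260:370],(400,400),interpolation=cv2.INTER_CUBIC)])[:,:,::-1])
E
```

```text
t 46.12 tcp [0.4914 0.1069 0.2437] press [-0.09    0.1831] yawx 149.3 tilt [-0.002 -0.002 -1.   ] w 0.225 F [ 3.7 -6.6  0.3] q [ 0.22  0.64 -0.67  2.    0.61  0.71  0.2 ]
lever from tcp 1.1506 R 0.1192
```

View pics/p44.png

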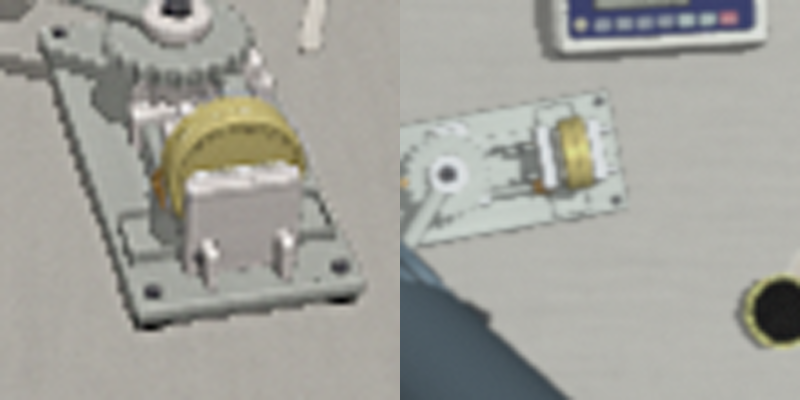

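The tin is upright and clamped between pad and fixed jaw. The lever is at about 1.14–1.15 rad and still gripped, so I'm handing in.

```bash
python3 -c "
from h import *
print(arm.job_done())"
```

```text
the job is handed in; nothing more can be done
None
```

The gold tin is standing upright on its rim across the two rods, released, and pressed between the pad and the fixed jaw. The lever is still gripped at the fourth click. I handed in at about 46 s of the 64 s allowed.

- **Setting the tin up:** The tool cannot tilt, so I turned the tin upright against the edge of the fixed jaw while holding it. The first two insertions failed because its lower rim caught on the jaw's top edge. After the first I laid the tin flat on the table and gripped it again nearer its top. The third insertion worked. Pictures after letting go and after pressing both show it upright between the jaws.
- **Lever:** The arm's position puts it at about 1.14 to 1.15 rad, depending on the zero used. The fourth notch is at 1.142 and the crest to the fifth at 1.285. The lever's direction in the top picture, before a last nudge of under 0.01 rad, agrees to about 1°.
- **What I could not check:** I did not see the force drop at each click, so the click count rests on the angle alone. The highest force I read during the work was about 16 N, from readings at the end of each move.
- **Left alone:** I did not touch the open tin, the tweezers or any look-alike. I did not photograph the tweezers again at the end.

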